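# Nest the empty shelf bins at the packing station

## Robot

A 7-joint arm with a two-finger parallel gripper is mounted at the origin on the work surface. World frame = base frame: x ahead of the robot, y to its left, z up, the work surface at z = 0. Lengths are in m, angles in rad, forces in N, time in s.
With the tool pointing down it reaches from about 0.425 to 0.875 m from the base axis. Payload 4.7 kg.
Tool frame: the origin (TCP) lies on the centre line of the jaws, within the pads' length; the fingertips stand ahead of it and the grasp point (between the pads) lies 8 mm behind it (ctrl.finger_overhang is the x of the fingertips in the tool frame, in m); x points along the fingers, z is the direction in which the jaws open and shut, and the axes are right-handed (so a half turn about x gives the same grasp; the last joint's range is limited). The gripper opens to 87 mm and grips with 3 to 60 N. Pads are 19 mm wide; open, the fingers measure 117 mm over their backs; the gripper's body (75 mm by 190 mm) begins 51 mm behind the grasp point.
Start: joints at [-1.172, 0.321, -0.07, 1.45, 0.023, 1.371, -0.057], TCP at [0.244, 0.602, 0.234] pointing down, gripper open.
Joint ranges: [-2.86, 2.86], [-0.3, 2.09], [-1.38, 1.24], [0.06, 2.45], [-1.56, 4.7], [0.09, 2.05], [-2.69, 2.69]. Speed limits (rad/s): [2.57, 2.57, 3.14, 3.14, 3.14, 3.14, 3.14].

## Interface

Orientations are given as a rotation vector (axis times angle).
In Python, from bench import readout, viewer, job, nets, ctrl gives the robot as it stands.
- The arm moves only by the shell command python3 -m creep 'ROWS' [FORCE]. ROWS is JSON, a list of rows, each an object with "linear": the shift along the tool's x, y, z in m, a list of three; "twist": the turn, a rotation vector about the tool's x, y, z in degrees, a list of three; "fingers": the gripper's target within -1 to 1 (shut at 1, half-way at 0, fully open at -1). A call has 1 to 8 rows; each row is the pose to reach, as a shift and turn from the pose commanded when the call began, along the tool's axes at that moment; what a row does not reach only later rows make up. A row lasts 1/12 s, in which the tool goes at most 41.7 mm and 7.16 degrees, less where a joint would pass 70% of its speed; a pose out of reach is approached as far as the arm can. A call with a gripper value outside its range is refused whole. The fingers move at their own pace and stop on an object; FORCE is the grip in N (left out, the last holds). Time passes only in rows, so rows that repeat a pose let the fingers close. It gives the time, the measured TCP pose, the force and the opening at its end, in the units of the state.
- readout.get_state(): the state, without advancing time (a new reading comes with each control period).
- viewer.get_image(name): name is "scene" or "side" or "wrist"; returns (picture, depth): 384x512x3 uint8, red, green, blue; 384x512 float32, m along the optical axis (not along the pixel's ray), 0 where there is no reading.
- viewer.camera_params(name): a dict with "K" (3x3 intrinsics, pixels), "cam_to_world" (4x4, takes a point from camera to world coordinates). Camera axes: x right, y down, z forward; pixel columns grow to the right and rows downward; lengths in m; the calibration is good to about 2 mm. A picture is of the moment at which its call begins: read the wrist's pose just before it. camera_params takes no time and is no camera call; for the wrist camera it gives the pose at the moment of the call.
- job.close_job(): hands the job in, once; it reports no verdict.
Trained networks look in the newest picture that a camera, given by its name, has taken for a name from the list of things; names that differ only in an ending like _2 or _b are one class to them, and where a whole thing is asked for, a point or a joint stands for the part that bears it (a point fixed in the world has none). Each returns a list of dicts, best first, with "conf" (0 to 1); they miss things now and then, are a little off and sometimes report something else, mostly with a low value. They report only what shows in the picture. A call takes as long as a camera call. They do not tell look-alikes from the thing itself.
- nets.boxes_of(camera, label): "centre" ([x, y, z] in m, in world coordinates, good to about 4 mm: the middle of the surface that is visible of it).
- nets.place_of(camera, label): "centre" ([x, y, z] in m, in world coordinates, good to about 4 mm: a listed point, or the origin of a listed thing).
The state is a dict: "time": time; "joint_positions": joint angles; "qd": joint speeds; "joint_torque": joint torques, N m; "position": TCP position; "tool_rot": TCP orientation; "ft_force": force on the tool from outside, world axes, zero at the start; "torque": the same for the moment, N m; "grip_width": opening from 0.0 (shut) to 1.0 (fully open).
Only numpy, scipy, OpenCV 4.12 (cv2) and the standard library are available. Lean on these libraries where they do the work, as an engineer would, in place of code of your own. Each camera call takes 0.05 s, during which the arm holds its last target.

## Task

Nest the four empty corrugated shelf bins into one another, working from the largest down: set the second largest in the largest, which stays standing where it is, then the third in that one, and last the smallest, each flat on the floor of the bin around it. Leave the bin that still holds stock and everything else on the bench where they are.

Things in the scene. Friction and masses are not known exactly. Their poses are not given: they have to be found in the camera images.
- bin_xl: The largest empty bin, 0.13 kg: open-topped bin of plain brown corrugated board, 220 long x 120 wide x 75 high outside, the two end walls 8 thick, the two side walls 4 thick, floor 4 thick (inside 204 x 112). Same at both ends but for a small blank label on one end. Loose, stands on the bench. Origin at the centre of its underside; x along its length, y across its width, z up. Sizes in mm.
- bin_l: The second largest empty bin, 0.09 kg: open-topped bin of plain brown corrugated board, 168 long x 100 wide x 75 high outside, the two end walls 8 thick, the two side walls 4 thick, floor 4 thick (inside 152 x 92). Same at both ends but for a small blank label on one end. Loose, stands on the bench. Origin at the centre of its underside; x along its length, y across its width, z up. Inside the largest one it has 36 mm of play along and 12 mm across. Sizes in mm.
- bin_m: The third empty bin, 0.06 kg: open-topped bin of plain brown corrugated board, 116 long x 80 wide x 75 high outside, the two end walls 8 thick, the two side walls 4 thick, floor 4 thick (inside 100 x 72). Same at both ends but for a small blank label on one end. Loose, stands on the bench. Origin at the centre of its underside; x along its length, y across its width, z up. Inside the second one it has 36 mm of play along and 12 mm across. Sizes in mm.
- bin_s: The smallest empty bin, 0.035 kg: open-topped bin of plain brown corrugated board, 64 long x 60 wide x 75 high outside, the two end walls 8 thick, the two side walls 4 thick, floor 4 thick (inside 48 x 52). Same at both ends but for a small blank label on one end. Loose, stands on the bench. Origin at the centre of its underside; x along its length, y across its width, z up. Inside the third one it has 36 mm of play along and 12 mm across. Sizes in mm.
- bin_stock: The bin still in use: just like the third empty bin (116 x 80 x 75), but filled with eight small product cartons up to 65 above the bench; 0.45 kg, loose. Not to be moved. Origin and axes as for the other bins. Sizes in mm.
- tape_dispenser: Bystander: black weighted bench tape dispenser with a roll of brown tape, 140 x 50 and 99 high, loose, 0.9 kg. Origin at the centre of its underside, x along its length. Sizes in mm.
- marker: Bystander: fat marker pen lying on the bench, 136 long, 19 thick, white barrel and black cap, loose. Origin on the bench under its middle, x along the pen. Sizes in mm.
- cutter: Bystander: grey safety carton cutter lying flat, about 145 long, 26 wide, 20 high, loose. Origin on the bench near its middle, x along it. Sizes in mm.
- scanner: Bystander: grey hand scanner in its black counter stand with a round base of 92 diameter, 200 high in all, the head 100 long along x, loose. Origin at the centre of the base's underside. Sizes in mm.
- label_rolls: Bystander: two white label rolls stacked on each other, 96 diameter, 102 high, loose. Origin at the centre of the underside. Sizes in mm.
- parcel: Bystander: closed brown parcel, taped and labelled, 110 (x) x 160 (y) x 90 high, loose, 0.7 kg. Origin at the centre of the underside. Sizes in mm.
Things that resemble listed ones, but are neither listed nor needed, are in the scene too. What is shaped like the bin_m but blue or green is not meant.

How it is judged:
On the way, in this order (a step that is already met when the one before it is completed fails the run):
1. the second largest bin stands flat on the floor of the largest bin (horizontal distance between bin_l and bin_xl below 0.024 m and z of bin_l in the frame of bin_xl between 0 and 0.008 m and angle between bin_l's own z axis and vertical below 0.06 rad), for 0.2 s.
2. the third bin stands flat on the floor of the second largest bin (horizontal distance between bin_m and bin_l below 0.024 m and z of bin_m in the frame of bin_l between 0 and 0.008 m and angle between bin_m's own z axis and vertical below 0.06 rad), for 0.2 s.
3. the smallest bin stands flat on the floor of the third bin (horizontal distance between bin_s and bin_m below 0.024 m and z of bin_s in the frame of bin_m between 0 and 0.008 m and angle between bin_s's own z axis and vertical below 0.06 rad), for 0.2 s.
At the end, for the whole second after the job is handed in: Each smaller bin upright (0.06 rad), its underside under 8 mm above that of the next larger, centres within 24 mm; the largest flat on the bench within 50 mm of its start; all at rest (20 mm/s). The stocked bin and other things were never shoved over 25 mm or tipped (all of step 1 and all of step 2 and all of step 3 and angle between bin_xl's own z axis and vertical below 0.06 rad and height (world z) of bin_xl between -0.005 and 0.006 m and distance of bin_xl from where it was at the start of the episode below 0.05 m and linear speed of each of bin_xl, bin_l, bin_m, bin_s below 0.02 m/s); the robot touches nothing.
It fails at once if the bin with stock is shoved by more than 25 mm or tipped over (distance of bin_stock from where it was at the start of the episode above 0.025 m or angle between bin_stock's own z axis and vertical above 0.35 rad).
It fails at once if the tape dispenser or the marker is shoved by more than 25 mm or tipped over (distance of any of tape_dispenser, marker from where it was at the start of the episode above 0.025 m or angle between any of tape_dispenser, marker's own z axis and vertical above 0.35 rad).
It fails at once if the cutter is shoved by more than 25 mm or tipped over (distance of cutter from where it was at the start of the episode above 0.025 m or angle between cutter's own z axis and vertical above 0.35 rad).
It fails at once if the scanner, the label rolls or the parcel is shoved by more than 25 mm or tipped over (distance of any of scanner, label_rolls, parcel from where it was at the start of the episode above 0.025 m or angle between any of scanner, label_rolls, parcel's own z axis and vertical above 0.35 rad).
It also fails if it takes over 70 s, if anything falls off the work surface, if the arm or the gripper's body presses on something with over 40 N, if the wrist force passes 120 N, or if a joint passes its speed limit or range.

## Working session

There is one attempt and no reset: what is moved stays moved. The work goes in short steps, Python scripts to look and compute and a shell command to move; the robot and the scene stay as the last step left them, time stands still between calls to the robot, and variables do not carry over. Pictures are saved under pics/ and viewed, and the job is handed in when it is done.

```bash
ls; mkdir -p pics
cat > h.py <<'E'
import numpy as np,cv2
from bench import readout,viewer,job,nets,ctrl
from scipy.spatial.transform import Rotation as R
def snap(cam,fn):
    im,d=viewer.get_image(cam); cv2.imwrite('pics/'+fn+'.png',im[:,:,::-1]); np.save('pics/'+cam+'_d.npy',d); 
    np.save('pics/'+cam+'_im.npy',im); p=viewer.camera_params(cam); return im,d,np.array(p['K']),np.array(p['cam_to_world'])
def world(d,K,T):
    v,u=np.mgrid[:d.shape[0],:d.shape[1]]
    P=np.stack([(u-K[0,2])/K[0,0]*d,(v-K[1,2])/K[1,1]*d,d],-1)
    return P@T[:3,:3].T+T[:3,3]
E
python3 - <<'E'
from h import *
s=readout.get_state(); print({k:np.round(v,3) for k,v in s.items()}, ctrl.finger_overhang)
for c in ['scene','side','wrist']:
    im,d,K,T=snap(c,c+'0'); print(c,np.round(T,3).tolist(),K.tolist())
    if c!='wrist':
        for n in ['bin_xl','bin_l','bin_m','bin_s','bin_stock','tape_dispenser','marker','cutter','scanner','label_rolls','parcel']:
            print(n,[(np.round(r['centre'],3).tolist(),round(r['conf'],2)) for r in nets.place_of(c,n)])
E
```

```text
pics
{'time': np.float64(0.0), 'joint_positions': array([-1.172,  0.322, -0.07 ,  1.452,  0.023,  1.371, -0.057]), 'qd': array([-0.   ,  0.   ,  0.001,  0.001,  0.001, -0.001,  0.002]), 'joint_torque': array([-0.0000e+00, -4.9129e+01, -4.0400e-01, -3.1253e+01, -6.4000e-02,
        4.4000e-02,  0.0000e+00]), 'position': array([0.244, 0.602, 0.232]), 'tool_rot': array([-0.922,  1.369,  0.921]), 'ft_force': array([-1.589, -0.023,  0.   ]), 'torque': array([ 0.035, -0.034, -0.03 ]), 'grip_width': np.float64(1.003)} 0.011
scene [[-0.758, 0.553, -0.346, 0.952], [0.652, 0.634, -0.416, 0.508], [-0.011, -0.541, -0.841, 1.112], [0.0, 0.0, 0.0, 1.0]] [[435.9230032202654, 0.0, 258.6704275993506], [0.0, 435.9230032202654, 192.86977992256084], [0.0, 0.0, 1.0]]
bin_xl [([0.471, 0.0, -0.0], 0.85)]
bin_l [([0.41, -0.341, 0.004], 0.97), ([0.622, -0.276, 0.003], 0.88), ([0.614, 0.267, 0.004], 0.83), ([0.787, -0.304, -0.001], 0.83), ([0.239, -0.268, -0.0], 0.67), ([0.438, -0.497, 0.003], 0.58)]
bin_m [([0.41, -0.341, 0.004], 0.97), ([0.622, -0.276, 0.003], 0.88), ([0.614, 0.267, 0.004], 0.83), ([0.787, 
[... 1383 characters left out ...]
43, 0.001], 0.75), ([0.786, -0.303, -0.0], 0.67), ([0.438, -0.497, -0.002], 0.58), ([0.41, 0.343, -0.0], 0.26)]
bin_stock [([0.409, 0.342, -0.001], 0.69)]
tape_dispenser [([0.396, -0.19, -0.001], 0.89)]
marker [([0.412, 0.189, 0.0], 0.79), ([0.632, -0.468, 0.001], 0.7)]
cutter [([0.631, -0.464, 0.004], 0.6)]
scanner [([0.792, -0.098, 0.001], 0.66)]
label_rolls [([0.781, 0.098, 0.003], 0.66)]
parcel [([0.613, 0.471, -0.003], 0.78), ([0.613, -0.277, -0.001], 0.51)]
wrist [[0.376, 0.895, 0.239, 0.179], [0.927, -0.363, -0.098, 0.629], [-0.001, 0.259, -0.966, 0.384], [0.0, 0.0, 0.0, 1.0]] [[344.24423653764325, 0.0, 262.741635162827], [0.0, 344.24423653764325, 194.44422331289192], [0.0, 0.0, 1.0]]
```

View pics/scene0.png

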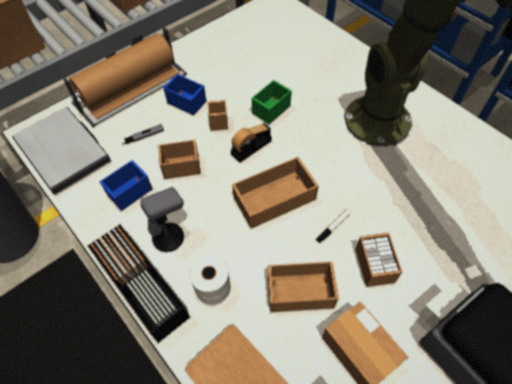

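View pics/side0.png

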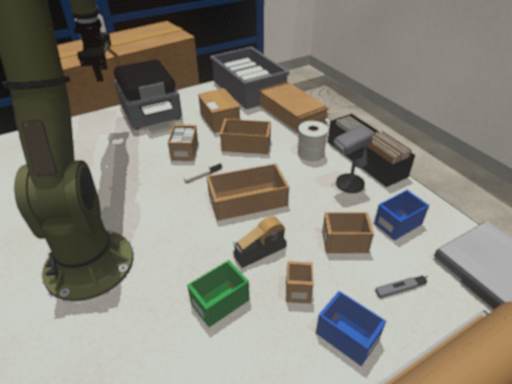

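Run:
```python
from h import *
# points at wall-top height from both cams -> topdown image, and minAreaRect around each candidate
pts={}
for c in ['scene','side']:
    d=np.load(f'pics/{c}_d.npy');p=viewer.camera_params(c);K=np.array(p['K']);T=np.array(p['cam_to_world'])
    W=world(d,K,T); im=np.load(f'pics/{c}_im.npy'); ok=(d>0)
    m=ok&(W[...,2]>0.068)&(W[...,2]<0.082); pts[c]=W[m]; 
    for n,(x,y) in dict(xl=(.473,0),l614=(.614,.267),a=(.41,-.342),b=(.618,-.277),e=(.787,-.303),f=(.237,-.272),g=(.438,-.497),stock=(.409,.343)).items():
        q=W[m]; q=q[np.hypot(q[:,0]-x,q[:,1]-y)<(.14 if n=='xl' else .105)]
        col=im[m][np.hypot(W[m][:,0]-x,W[m][:,1]-y)<.08]
        if len(q)<20: print(c,n,len(q));continue
        # largest connected cluster
        r=cv2.minAreaRect((q[:,:2]*1000).astype(np.float32)); print(c,n,len(q),np.round(r[0],1),np.round(r[1],1),round(r[2],1),'z',np.round(np.median(q[:,2]),4),'col',np.median(col,0))
S=1000
img=np.zeros((600,560,3),np.uint8)
for c,ch in [('scene',2),('side',1)]:
    q=pts[c]; u=((q[:,1]+.6)*500).astype(int); v=((q[:,0]-.1)*600).astype(int)
    ok=(u>=0)&(u<560)&(v>=0)&(v<600); img[v[ok],u[ok],ch]=255
cv2.imwrite('pics/top0.png',img)
```

```text
scene xl 587 [471.5   2. ] [125.2 222.9] 75.9 z 0.0738 col [158. 117.  76.]
scene l614 560 [614.5 263.4] [103.  168.2] 52.4 z 0.0739 col [162. 119.  76.]
scene a 178 [ 416.1 -374.8] [ 81.9 143.9] 1.8 z 0.0744 col [153. 113.  76.]
scene b 291 [ 614.8 -280.1] [ 85.1 115.9] 60.2 z 0.0741 col [160. 118.  75.]
scene e 326 [ 788.8 -305. ] [117.1  85.1] 1.7 z 0.0738 col [ 32.   68.5 154. ]
scene f 252 [ 239.3 -276.3] [119.3  86.5] 7.6 z 0.0738 col [ 40.  118.5  51. ]
scene g 242 [ 438.8 -497.8] [ 84.1 121.8] 19.2 z 0.074 col [ 28.   60.  133.5]
scene stock 419 [409.3 341. ] [118.4  81.8] 57.5 z 0.0734 col [166. 128.  88.]
side xl 455 [470.6   4. ] [126.8 220.3] 76.1 z 0.0719 col [137. 111.  78.]
side l614 232 [613.4 265.5] [107.1 168.8] 53.1 z 0.0713 col [121.  96.  67.]
side a 354 [ 412.6 -374.6] [ 82.2 144.3] 2.8 z 0.0725 col [164. 130.  92.]
side b 352 [ 612.4 -279.4] [ 86.7 117. ] 58.9 z 0.0723 col [151. 120.  85.]
side e 303 [ 786.7 -304.2] [121.4  81.8] 2.1 z 0.072 col [ 52.  83. 150.]
side f 491 [ 236.9 -273.4] [116.7  83.3] 8.1 z 0.0727 col [ 63. 143.  80.]
side g 601 [ 436.3 -495.4] [ 82.7 116.8] 18.2 z 0.0727 col [ 58.  97. 168.]
side stock 153 [406.  339.8] [122.7  80.9] 57.6 z 0.0719 col [149. 124.  96.]
```

View pics/top0.png

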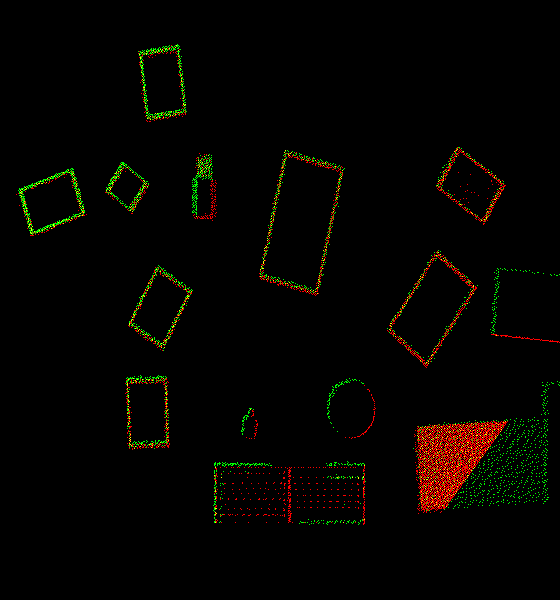

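The scene view shows the empty bins xl (275,190), l (302,285), m (180,158) and s (218,115). The stocked bin is at (380,258), and the blue and green bins are decoys. Next I fit each bin's rectangle more precisely and compute the move to l's far end wall.

```bash
cat >> h.py <<'E'
from scipy.optimize import least_squares
def fitrect(q,c0,yaw0,L,Wd,tl=8,tw=4):
    # q: Nx2 mm rim points; distance to mid-wall rectangle, robust
    a,b=(L-tl)/2,(Wd-tw)/2
    def res(p):
        c,s=np.cos(p[2]),np.sin(p[2]); d=q-p[:2]; x=d[:,0]*c+d[:,1]*s; y=-d[:,0]*s+d[:,1]*c
        dx=np.abs(x)-a; dy=np.abs(y)-b
        ins=np.minimum(np.abs(np.maximum(np.abs(dx)-tl/2,0)),1e9)
        inside=np.where((dx<0)&(dy<0),np.minimum(-dx,-dy),np.where((dx>0)&(dy>0),np.hypot(dx,dy),np.where(dx>0,dx,dy)))
        return np.abs(inside)
    r=least_squares(res,[*c0,yaw0],loss='soft_l1',f_scale=3); return r.x,np.sqrt(np.mean(r.fun**2)) if False else (r.x, np.mean(res(r.x)))
def rim(cam,c,rad,z0=.068,z1=.082):
    d=np.load(f'pics/{cam}_d.npy');p=viewer.camera_params(cam)
    W=world(d,np.array(p['K']),np.array(p['cam_to_world']))
    q=W[(d>0)&(W[...,2]>z0)&(W[...,2]<z1)]; q=q[np.hypot(q[:,0]-c[0],q[:,1]-c[1])<rad]; return q
def plan(p,zyaw=None):
    """print tool-frame shift & twist to reach TCP p (world) with tool x down, tool z axis at yaw(deg, mod180)"""
    s=readout.get_state(); r=R.from_rotvec(s['tool_rot']).as_matrix()
    t=np.array(s['position']); print('t',round(s['time'],2),'pos',np.round(t,4),'tool axes z yaw',round(np.degrees(np.arctan2(r[1,2],r[0,2])),2),'xdir',np.round(r[:,0],3),'q',np.round(s['joint_positions'],2))
    print('shift mm',np.round(1000*r.T@(np.array(p)-t),1))
    if zyaw is not None:
        for k in (0,180):
            y=np.radians(zyaw+k); z=np.array([np.cos(y),np.sin(y),0]);x=np.array([0,0,-1.]);M=np.stack([x,np.cross(z,x),z],1)
            print('twist deg',np.round(np.degrees(R.from_matrix(r.T@M).as_rotvec()),1))
E
python3 - <<'E'
from h import *
for n,c,y,L,Wd,rad in [('xl',(.471,.003),-14,220,120,.14),('l',(.614,.264),-37.5,168,100,.105),('m',(.613,-.28),-30.5,116,80,.08),('s',(.41,-.342),-35,64,60,.06),('s90',(.41,-.342),55,64,60,.06)]:
    Q=[]
    for cam in ('scene','side'):
        q=rim(cam,c,rad)[:,:2]*1000; Q.append(q)
        _,f=fitrect(q,np.array(c)*1000,np.radians(y),L,Wd); print(n,cam,np.round(f[0][:2],1),round(np.degrees(f[0][2]),2),round(f[1],2))
    print(cv2.minAreaRect(np.concatenate(Q).astype(np.float32)))
plan([.677,.216,.2],-37.5)
E
```

```text
xl scene [473.    2.4] -13.98 1.84
xl side [469.6   3.3] -13.97 1.85
((471.7152099609375, 3.258636474609375), (127.72559356689453, 222.96139526367188), 76.0767593383789)
l scene [615.2 263.7] -37.29 1.68
l side [612.9 264. ] -37.19 2.32
((614.1402587890625, 264.9200439453125), (107.11953735351562, 170.6878662109375), 53.1302490234375)
m scene [ 614.5 -280.2] -30.91 1.92
m side [ 611.5 -279.5] -30.77 1.86
((613.2117919921875, -279.853271484375), (86.82649993896484, 118.94314575195312), 59.457889556884766)
s scene [ 414.5 -345.8] -35.45 2.48
s side [ 410.5 -346.4] -34.41 1.97
((412.70635986328125, -346.1531066894531), (69.38658905029297, 63.042964935302734), 53.870296478271484)
s90 scene [ 414.5 -345.8] 54.55 2.48
s90 side [ 410.5 -346.4] 55.59 1.97
((412.70635986328125, -346.1531066894531), (69.38658905029297, 63.042964935302734), 53.870296478271484)
t 1.25 pos [0.244  0.6025 0.2336] tool axes z yaw 67.95 xdir [ 0.  0. -1.] q [-1.17  0.32 -0.07  1.45  0.02  1.37 -0.06]
shift mm [  33.6 -546.4 -195.7]
twist deg [105.5   0.   -0. ]
twist deg [-74.5   0.    0. ]
```

```bash
python3 -m creep '[{"linear":[0,-40,-14],"twist":[7,0,0],"fingers":-1}]' 2>&1 | head -5
```

```text
time: 1.33
position: [0.2656, 0.5807, 0.2331]
tool_rot: [-0.833, 1.407, 0.844]
ft_force: [-2.4, 0.5, -0.1]
grip_width: 1.0
```

I typed those shifts in mm, but the rows take metres. The per-row limit capped the move and its direction was right, so no harm was done. I use metres from here on.

```bash
python3 -m creep '[{"linear":[0,-0.04,-0.012],"twist":[7,0,0],"fingers":-1},{"linear":[0,-0.08,-0.024],"twist":[14,0,0],"fingers":-1},{"linear":[0,-0.12,-0.036],"twist":[21,0,0],"fingers":-1},{"linear":[0,-0.16,-0.048],"twist":[28,0,0],"fingers":-1},{"linear":[0,-0.2,-0.06],"twist":[35,0,0],"fingers":-1},{"linear":[0,-0.24,-0.072],"twist":[42,0,0],"fingers":-1},{"linear":[0,-0.27,-0.084],"twist":[49,0,0],"fingers":-1},{"linear":[0,-0.27,-0.084],"twist":[49,0,0],"fingers":-1}]' 30; python3 -c "
from h import *
plan([.677,.216,.2],-37.3)"
```

```text
time: 2.0
position: [0.4773, 0.3617, 0.2341]
tool_rot: [-0.153, 1.562, 0.146]
ft_force: [0.6, -1.1, -0.2]
grip_width: 1.0
t 2.0 pos [0.4773 0.3617 0.2341] tool axes z yaw 10.94 xdir [ 0.004 -0.004 -1.   ] q [-0.89  0.21  0.22  1.59 -0.04  1.34 -0.47]
shift mm [  35.5 -180.8  168.3]
twist deg [48.2  0.3  0.2]
twist deg [-131.8   -0.2    0.4]
```

```bash
python3 -m creep '[{"linear":[0,-0.026,0.024],"twist":[7,0,0],"fingers":-1},{"linear":[0,-0.052,0.048],"twist":[14,0,0],"fingers":-1},{"linear":[0,-0.078,0.072],"twist":[21,0,0],"fingers":-1},{"linear":[0,-0.104,0.096],"twist":[28,0,0],"fingers":-1},{"linear":[0.01,-0.13,0.12],"twist":[35,0,0],"fingers":-1},{"linear":[0.02,-0.155,0.144],"twist":[42,0,0],"fingers":-1},{"linear":[0.03,-0.18,0.168],"twist":[48.2,0.3,0.2],"fingers":-1},{"linear":[0.03,-0.18,0.168],"twist":[48.2,0.3,0.2],"fingers":-1}]'; python3 -c "
from h import *
snap('wrist','wl1')
plan([.678,.2155,.12],-37.3)"
```

```text
time: 2.67
position: [0.6761, 0.2207, 0.1998]
tool_rot: [0.502, 1.515, -0.509]
ft_force: [-1.8, -2.0, -0.9]
grip_width: 1.002
t 2.72 pos [0.674  0.2239 0.201 ] tool axes z yaw -36.63 xdir [-0.006 -0.    -1.   ] q [-0.65  0.49  0.43  1.33 -0.2   1.37 -0.87]
shift mm [80.9 -4.1  8.6]
twist deg [ 0.7 -0.3  0.2]
twist deg [-179.3   -0.4   -0.4]
```

View pics/wl1.png

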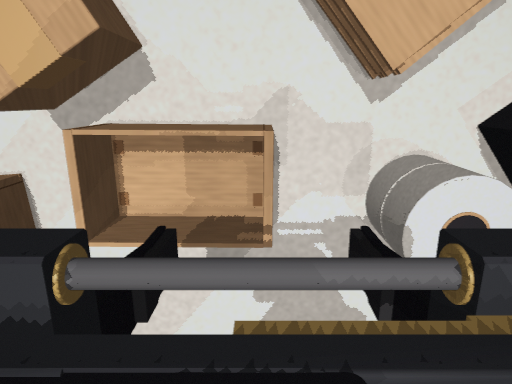

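The wrist view shows bin l with its rim at (65–275, 125–245) and its + end wall at column 270, between the fingers. I refine the pose from the wrist depth.

```bash
cat >> h.py <<'E'
def wristfit(c,yaw,L,Wd,rad,fn,z0=.069,z1=.081):
    im,d,K,T=snap('wrist',fn); W=world(d,K,T)
    q=W[(d>0)&(W[...,2]>z0)&(W[...,2]<z1)]; q=q[np.hypot(q[:,0]-c[0],q[:,1]-c[1])<rad]
    _,f=fitrect(q[:,:2]*1000,np.array(c)*1000,np.radians(yaw),L,Wd)
    r=cv2.minAreaRect((q[:,:2]*1000).astype(np.float32))
    print('wrist fit',np.round(f[0][:2],1),round(np.degrees(f[0][2]),2),round(f[1],2),'n',len(q),'zmed',np.median(q[:,2]),'mar',np.round(r[0],1),np.round(r[1],1),round(r[2],1))
    return f[0]
E
python3 -c "
from h import *
f=wristfit((.614,.264),-37.3,168,100,.105,'wl2')
a=f[2];p=f[:2]+80*np.array([np.cos(a),np.sin(a)]);print(p)
plan([*p/1000,.12],np.degrees(a))"
```

```text
wrist fit [614.5 268.9] -37.11 1.72 n 4651 zmed 0.07531794352460125 mar [613. 269.] [100.8 168.5] 52.8
[678.25460218 220.61173028]
t 2.77 pos [0.6726 0.2273 0.202 ] tool axes z yaw -36.36 xdir [-0.006  0.003 -1.   ] q [-0.66  0.49  0.43  1.33 -0.2   1.37 -0.87]
shift mm [82.  -1.9  9. ]
twist deg [ 0.7 -0.4  0.1]
twist deg [-1.793e+02 -1.000e-01 -6.000e-01]
```

```bash
python3 -m creep '[{"linear":[0.03,0,0],"twist":[0,0,0],"fingers":-1},{"linear":[0.03,0,0],"twist":[0,0,0],"fingers":-1},{"linear":[0.03,0,0],"twist":[0,0,0],"fingers":-1},{"linear":[0.03,0,0],"twist":[0,0,0],"fingers":-1}]'; python3 -c "
from h import *
f=wristfit((.614,.264),-37.3,168,100,.105,'wl3')
a=f[2];p=f[:2]+80*np.array([np.cos(a),np.sin(a)]);print(p)
plan([*p/1000,.12],np.degrees(a))"
```

```text
time: 3.1
position: [0.6715, 0.2309, 0.1748]
tool_rot: [0.497, 1.519, -0.49]
ft_force: [0.3, -1.0, 0.9]
grip_width: 1.001
wrist fit [616.3 265.2] -37.56 1.82 n 3834 zmed 0.07468331676369963 mar [616.8 267.2] [ 96.3 168.4] 52.6
[679.70082596 216.40704842]
t 3.15 pos [0.6721 0.2307 0.1754] tool axes z yaw -36.13 xdir [-0.003  0.006 -1.   ] q [-0.66  0.5   0.42  1.37 -0.21  1.32 -0.86]
shift mm [55.3 -7.2 14.9]
twist deg [ 1.4 -0.3 -0.2]
twist deg [-178.6    0.3   -0.5]
```

```bash
python3 -m creep '[{"linear":[0,-0.007,0.015],"twist":[1.2,-0.3,-0.2],"fingers":-1},{"linear":[0.03,-0.007,0.015],"twist":[1.2,-0.3,-0.2],"fingers":-1},{"linear":[0.05,-0.007,0.015],"twist":[1.2,-0.3,-0.2],"fingers":-1},{"linear":[0.05,-0.007,0.015],"twist":[1.2,-0.3,-0.2],"fingers":-1},{"linear":[0.05,-0.007,0.015],"twist":[1.2,-0.3,-0.2],"fingers":-1},{"linear":[0.05,-0.007,0.015],"twist":[1.2,-0.3,-0.2],"fingers":-1}]'; python3 -c "
from h import *
plan([.6793,.2165,.054],-37.4)"
```

```text
time: 3.65
position: [0.6811, 0.2148, 0.1255]
tool_rot: [0.511, 1.509, -0.513]
ft_force: [-0.2, 0.1, 1.0]
grip_width: 1.003
t 3.65 pos [0.6811 0.2148 0.1255] tool axes z yaw -37.47 xdir [ 0.001 -0.001 -1.   ] q [-0.64  0.54  0.42  1.41 -0.22  1.23 -0.85]
shift mm [71.5  0.3 -2.5]
twist deg [-0.1  0.1  0. ]
twist deg [ 1.799e+02  0.000e+00 -1.000e-01]
```

```bash
python3 -m creep '[{"linear":[0.03,0,-0.002],"twist":[0,0,0],"fingers":-1},{"linear":[0.06,0,-0.002],"twist":[0,0,0],"fingers":-1},{"linear":[0.071,0,-0.002],"twist":[0,0,0],"fingers":-1},{"linear":[0.071,0,-0.002],"twist":[0,0,0],"fingers":-1},{"linear":[0.071,0,-0.002],"twist":[0,0,0],"fingers":-1},{"linear":[0.071,0,-0.002],"twist":[0,0,0],"fingers":-1}]'; python3 -c "
from h import *
snap('wrist','wl4')
plan([.6793,.2165,.054],-37.4)"
```

```text
time: 4.15
position: [0.6799, 0.2164, 0.0551]
tool_rot: [0.512, 1.508, -0.512]
ft_force: [-1.0, 0.5, 0.9]
grip_width: 0.994
t 4.2 pos [0.68   0.2164 0.0553] tool axes z yaw -37.45 xdir [ 0.002 -0.    -1.   ] q [-0.63  0.6   0.4   1.47 -0.25  1.12 -0.84]
shift mm [ 1.3 -0.3 -0.6]
twist deg [-0.1  0.1 -0.1]
twist deg [ 1.799e+02 -1.000e-01 -1.000e-01]
```

View pics/wl4.png

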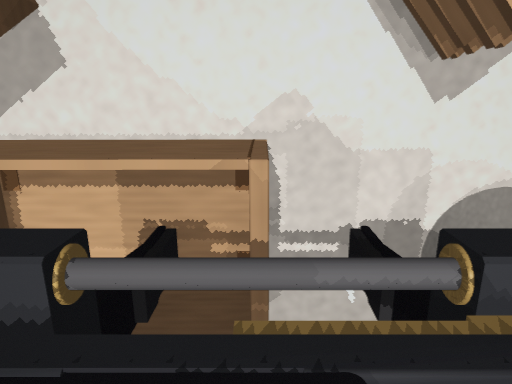

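The end wall, at columns 250–268, is centred between the fingers. I close the gripper.

```bash
python3 -m creep '[{"linear":[0,0,0],"twist":[0,0,0],"fingers":1},{"linear":[0,0,0],"twist":[0,0,0],"fingers":1},{"linear":[0,0,0],"twist":[0,0,0],"fingers":1},{"linear":[0,0,0],"twist":[0,0,0],"fingers":1},{"linear":[0,0,0],"twist":[0,0,0],"fingers":1},{"linear":[0,0,0],"twist":[0,0,0],"fingers":1},{"linear":[0,0,0],"twist":[0,0,0],"fingers":1},{"linear":[0,0,0],"twist":[0,0,0],"fingers":1}]' 30; python3 -m creep '[{"linear":[0,0,0],"twist":[0,0,0],"fingers":1},{"linear":[-0.02,0,0],"twist":[0,0,0],"fingers":1},{"linear":[-0.05,0,0],"twist":[0,0,0],"fingers":1},{"linear":[-0.08,0,0],"twist":[0,0,0],"fingers":1},{"linear":[-0.11,0,0],"twist":[0,0,0],"fingers":1},{"linear":[-0.14,0,0],"twist":[0,0,0],"fingers":1},{"linear":[-0.14,0,0],"twist":[0,0,0],"fingers":1},{"linear":[-0.14,0,0],"twist":[0,0,0],"fingers":1}]'; python3 -c "
from h import *
snap('wrist','wl5');snap('side','sl5')
plan([.54,-.013,.194],-14)"
```

```text
time: 4.87
position: [0.6781, 0.216, 0.0524]
tool_rot: [0.51, 1.511, -0.513]
ft_force: [0.7, -0.3, -0.6]
grip_width: 0.475
time: 5.53
position: [0.6798, 0.2165, 0.1954]
tool_rot: [0.512, 1.507, -0.511]
ft_force: [0.1, -0.3, -0.0]
grip_width: 0.005
t 5.63 pos [0.6779 0.2163 0.1916] tool axes z yaw -37.44 xdir [-0.003 -0.002 -1.   ] q [-0.65  0.5   0.43  1.34 -0.21  1.35 -0.87]
shift mm [  -1.5 -265.8   29.9]
twist deg [-23.4  -0.1   0.2]
twist deg [156.6   0.2   0.2]
```

View pics/wl5.png

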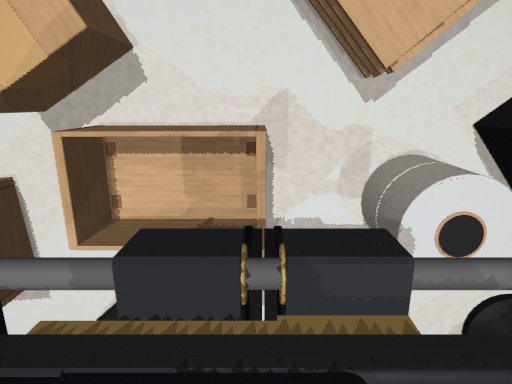

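View pics/sl5.png

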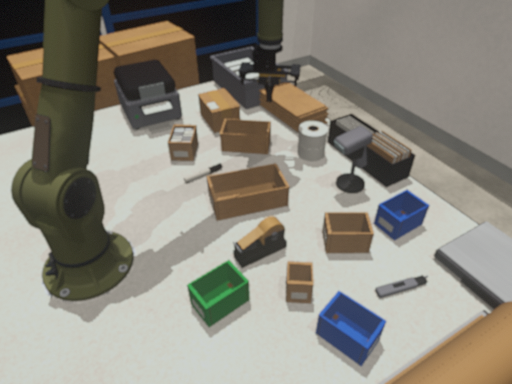

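The fingers need about 1.3 s to close, so I lifted too early. The bin is still standing where it was. I reopen partway and repeat the grasp.

```bash
python3 -m creep '[{"linear":[0,0,0],"twist":[0,0,0],"fingers":-0.3},{"linear":[0,0,0],"twist":[0,0,0],"fingers":-0.3},{"linear":[0,0,0],"twist":[0,0,0],"fingers":-0.3},{"linear":[0,0,0],"twist":[0,0,0],"fingers":-0.3},{"linear":[0,0,0],"twist":[0,0,0],"fingers":-0.3},{"linear":[0,0,0],"twist":[0,0,0],"fingers":-0.3},{"linear":[0.01,0,0],"twist":[0,0,0],"fingers":-0.3},{"linear":[0.02,0,0],"twist":[0,0,0],"fingers":-0.3}]'; python3 -c "
from h import *
f=wristfit((.614,.264),-37.3,168,100,.105,'wl6')
a=f[2];p=f[:2]+80*np.array([np.cos(a),np.sin(a)]);print(p)
plan([*p/1000,.053],np.degrees(a))"
```

```text
time: 6.3
position: [0.6788, 0.2163, 0.1724]
tool_rot: [0.511, 1.51, -0.513]
ft_force: [-0.2, -0.0, -0.4]
grip_width: 0.52
wrist fit [613.2 265.1] -37.35 1.69 n 3810 zmed 0.07090010993718948 mar [613.3 266.6] [ 96.9 167.9] 52.5
[676.77754568 216.52495337]
t 6.35 pos [0.6771 0.2159 0.169 ] tool axes z yaw -37.45 xdir [-0.005 -0.003 -1.   ] q [-0.65  0.51  0.43  1.37 -0.21  1.31 -0.86]
shift mm [116.    0.9  -0.3]
twist deg [-0.1 -0.2  0.3]
twist deg [179.9   0.5   0.2]
```

```bash
python3 -m creep '[{"linear":[0.035,0,0],"twist":[0,0,0],"fingers":-0.2},{"linear":[0.07,0,0],"twist":[0,0,0],"fingers":-0.2},{"linear":[0.1,0,0],"twist":[0,0,0],"fingers":-0.2},{"linear":[0.116,0,0],"twist":[0,0,0],"fingers":-0.2},{"linear":[0.116,0,0],"twist":[0,0,0],"fingers":0.5},{"linear":[0.116,0,0],"twist":[0,0,0],"fingers":1},{"linear":[0.116,0,0],"twist":[0,0,0],"fingers":1},{"linear":[0.116,0,0],"twist":[0,0,0],"fingers":1}]' 30;  python3 -m creep '[{"linear":[0,0,0],"twist":[0,0,0],"fingers":1},{"linear":[0,0,0],"twist":[0,0,0],"fingers":1},{"linear":[0,0,0],"twist":[0,0,0],"fingers":1},{"linear":[0,0,0],"twist":[0,0,0],"fingers":1},{"linear":[0,0,0],"twist":[0,0,0],"fingers":1}]'; python3 -c "
from h import *
snap('wrist','wl7')
plan([.54,-.013,.194],-14)"
```

```text
time: 7.02
position: [0.6796, 0.2164, 0.0588]
tool_rot: [0.512, 1.508, -0.511]
ft_force: [-0.2, -0.4, -0.4]
grip_width: 0.385
time: 7.43
position: [0.6783, 0.2163, 0.0571]
tool_rot: [0.51, 1.511, -0.513]
ft_force: [-2.0, -0.6, 2.1]
grip_width: 0.09
t 7.48 pos [0.6783 0.2163 0.0571] tool axes z yaw -37.43 xdir [-0.002 -0.001 -1.   ] q [-0.63  0.6   0.4   1.47 -0.25  1.12 -0.84]
shift mm [-136.4 -266.4   29.5]
twist deg [-23.4  -0.1   0.1]
twist deg [1.566e+02 1.000e-01 1.000e-01]
```

View pics/wl7.png

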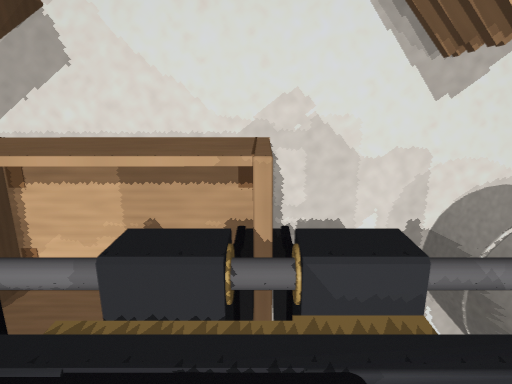

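The opening of 0.09 is about 8 mm, so the wall is gripped. I lift.

```bash
python3 -m creep '[{"linear":[-0.02,0,0],"twist":[0,0,0],"fingers":1},{"linear":[-0.045,0,0],"twist":[0,0,0],"fingers":1},{"linear":[-0.07,0,0],"twist":[0,0,0],"fingers":1},{"linear":[-0.095,0,0],"twist":[0,0,0],"fingers":1},{"linear":[-0.12,0,0],"twist":[0,0,0],"fingers":1},{"linear":[-0.135,0,0],"twist":[0,0,0],"fingers":1},{"linear":[-0.135,0,0],"twist":[0,0,0],"fingers":1},{"linear":[-0.135,0,0],"twist":[0,0,0],"fingers":1}]'; python3 -c "
from h import *
snap('wrist','wl8');snap('side','sl8')
plan([.54,-.013,.194],-14)"
```

```text
time: 8.15
position: [0.6787, 0.2162, 0.1917]
tool_rot: [0.511, 1.51, -0.513]
ft_force: [-0.6, -0.2, -2.1]
grip_width: 0.088
t 8.25 pos [0.6774 0.2161 0.1893] tool axes z yaw -37.45 xdir [-0.005 -0.003 -1.   ] q [-0.65  0.5   0.43  1.34 -0.21  1.35 -0.87]
shift mm [  -3.4 -265.4   30.2]
twist deg [-23.4  -0.2   0.3]
twist deg [156.6   0.4   0.3]
```

View pics/wl8.png

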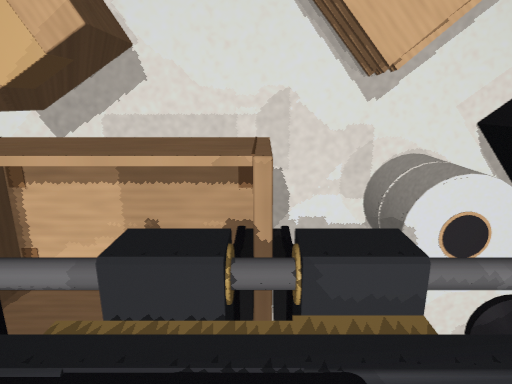

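View pics/sl8.png

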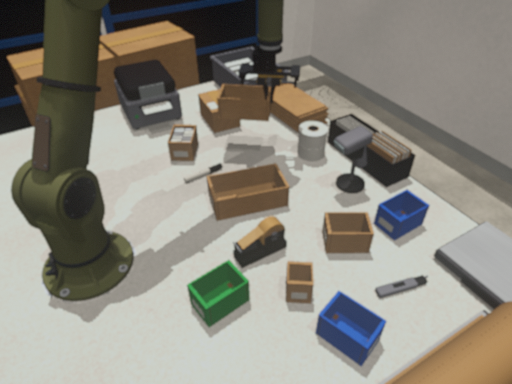

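```bash
python3 -m creep '[{"linear":[0,-0.02,0.002],"twist":[-2,0,0],"fingers":1},{"linear":[0,-0.055,0.006],"twist":[-5,0,0],"fingers":1},{"linear":[0,-0.09,0.01],"twist":[-9,0,0],"fingers":1},{"linear":[0,-0.13,0.015],"twist":[-12,0,0],"fingers":1},{"linear":[0,-0.17,0.019],"twist":[-15,0,0],"fingers":1},{"linear":[0,-0.21,0.023],"twist":[-18,0,0],"fingers":1},{"linear":[0,-0.24,0.027],"twist":[-21,0,0],"fingers":1},{"linear":[0,-0.265,0.03],"twist":[-23.4,0,0.2],"fingers":1}]'; python3 -m creep '[{"linear":[0,0,0],"twist":[0,0,0],"fingers":1},{"linear":[0,0,0],"twist":[0,0,0],"fingers":1},{"linear":[0,0,0],"twist":[0,0,0],"fingers":1},{"linear":[0,0,0],"twist":[0,0,0],"fingers":1}]'; python3 -c "
from h import *
snap('wrist','wl9');snap('side','sl9');snap('scene','cl9')
plan([.5394,-.014,.057],-14)
for cam in ('scene','side'):
    q=rim(cam,(.4715,.003),.14)[:,:2]*1000
    _,f=fitrect(q,(471.5,3),np.radians(-14),220,120);print('xl',cam,len(q),f)
    q=rim(cam,(.4715,.003),.14,.185,.225); print(np.median(q[:,2])); 
    r=cv2.minAreaRect((q[:,:2]*1000).astype(np.float32));print(r)
    _,f=fitrect(q[:,:2]*1000,(461,5),np.radians(-14),168,100);print('l',cam,len(q),f,np.degrees(f[0][2]))
"
```

```text
time: 8.92
position: [0.5384, -0.015, 0.1903]
tool_rot: [0.193, 1.566, -0.192]
ft_force: [0.8, 0.3, -0.7]
grip_width: 0.091
time: 9.25
position: [0.5412, -0.0108, 0.1913]
tool_rot: [0.192, 1.564, -0.19]
ft_force: [0.8, -0.1, -1.7]
grip_width: 0.087
t 9.4 pos [ 0.5413 -0.0111  0.1916] tool axes z yaw -13.93 xdir [-0.001  0.001 -1.   ] q [-0.48  0.12  0.49  1.79 -0.06  1.24 -0.22]
shift mm [134.6  -3.4  -1. ]
twist deg [ 0.1 -0.1 -0.1]
twist deg [-1.799e+02  1.000e-01 -1.000e-01]
xl scene 365 (array([ 4.73086763e+02,  2.41414485e+00, -2.42090152e-01]), np.float64(1.8000025524604142))
0.20277147680618102
((470.2395324707031, 6.801853179931641), (102.5666732788086, 179.95692443847656), 76.79364013671875)
l scene 748 (array([ 4.66641304e+02,  7.51977245e+00, -2.38301626e-01]), np.float64(2.161162903949911)) -13.653677401926668
xl side 334 (array([ 4.69640805e+02,  3.16232211e+00, -2.44318590e-01]), np.float64(1.8658709818877435))
0.19963269276012696
((469.9014892578125, 7.299797058105469), (106.86115264892578, 184.09202575683594), 76.29635620117188)
l side 1077 (array([ 4.60517151e+02,  8.19495028e+00, -2.44625261e-01]), np.float64(2.4524374214619926)) -14.01599502068442
```

View pics/cl9.png

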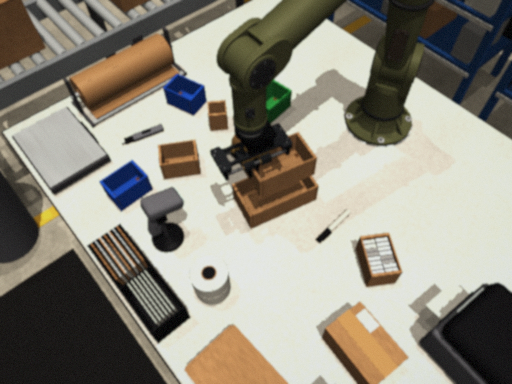

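View pics/sl9.png

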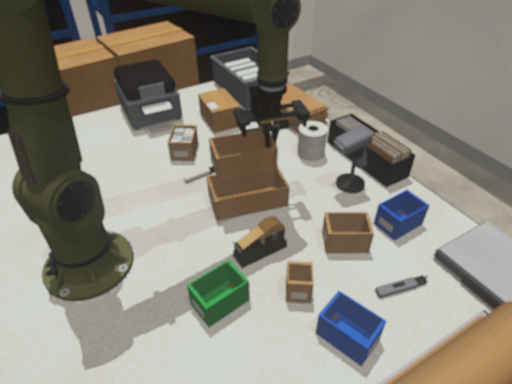

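The scene and side views show l held level over xl. Both fits put it about 3 mm off laterally and 9 mm toward the robot. I shift −3 mm and descend.

```bash
python3 -m creep '[{"linear":[0,-0.003,0],"twist":[0,0,0],"fingers":1},{"linear":[0.02,-0.003,0],"twist":[0,0,0],"fingers":1},{"linear":[0.045,-0.003,0],"twist":[0,0,0],"fingers":1},{"linear":[0.06,-0.003,0],"twist":[0,0,0],"fingers":1},{"linear":[0.075,-0.003,0],"twist":[0,0,0],"fingers":1},{"linear":[0.085,-0.003,0],"twist":[0,0,0],"fingers":1},{"linear":[0.095,-0.003,0],"twist":[0,0,0],"fingers":1},{"linear":[0.095,-0.003,0],"twist":[0,0,0],"fingers":1}]'; python3 -m creep '[{"linear":[0,0,0],"twist":[0,0,0],"fingers":1},{"linear":[0.01,0,0],"twist":[0,0,0],"fingers":1},{"linear":[0.02,0,0],"twist":[0,0,0],"fingers":1},{"linear":[0.028,0,0],"twist":[0,0,0],"fingers":1},{"linear":[0.033,0,0],"twist":[0,0,0],"fingers":1},{"linear":[0.033,0,0],"twist":[0,0,0],"fingers":1},{"linear":[0.033,0,0],"twist":[0,0,0],"fingers":1}]';  python3 -c "
from h import *
snap('wrist','wl10');snap('side','sl10');snap('scene','cl10')
plan([.5394,-.014,.061],-14)
"
```

```text
time: 10.07
position: [0.5391, -0.015, 0.0953]
tool_rot: [0.193, 1.566, -0.192]
ft_force: [-0.5, 0.0, -2.2]
grip_width: 0.092
time: 10.65
position: [0.54, -0.0151, 0.0637]
tool_rot: [0.193, 1.564, -0.192]
ft_force: [0.3, -0.1, -0.9]
grip_width: 0.091
t 10.8 pos [ 0.5407 -0.0151  0.0645] tool axes z yaw -14.05 xdir [ 0.     0.002 -1.   ] q [-0.44  0.26  0.48  1.93 -0.14  0.99 -0.15]
shift mm [ 3.5  0.7 -1.5]
twist deg [-0.  -0.  -0.1]
twist deg [180.   -0.2   0. ]
```

View pics/cl10.png

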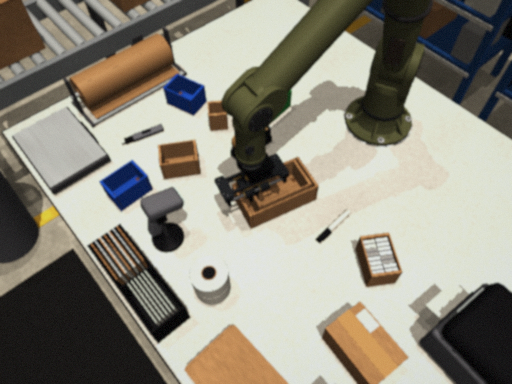

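View pics/sl10.png

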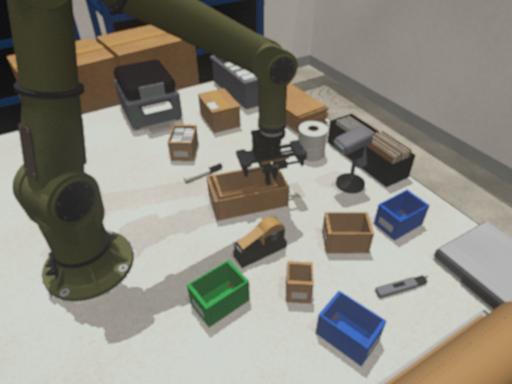

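View pics/wl10.png

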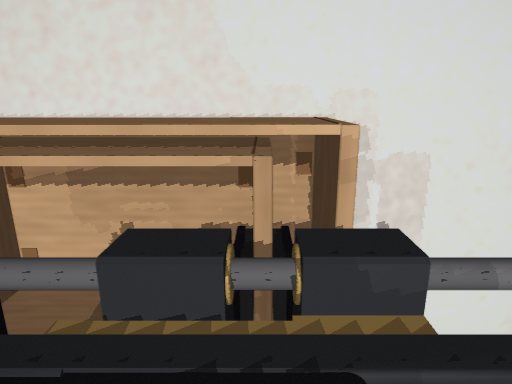

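```bash
python3 -m creep '[{"linear":[0.001,0,0],"twist":[0,0,0],"fingers":1},{"linear":[0.003,0,0],"twist":[0,0,0],"fingers":1},{"linear":[0.004,0,0],"twist":[0,0,0],"fingers":1},{"linear":[0.004,0,0],"twist":[0,0,0],"fingers":1},{"linear":[0.004,0,0],"twist":[0,0,0],"fingers":1}]';  python3 -m creep '[{"linear":[0,0,0],"twist":[0,0,0],"fingers":0.6},{"linear":[0,0,0],"twist":[0,0,0],"fingers":0.6},{"linear":[0,0,0],"twist":[0,0,0],"fingers":0.6},{"linear":[0,0,0],"twist":[0,0,0],"fingers":0.6}]';python3 -c "
from h import *
snap('wrist','wl11')
plan([.5394,-.014,.061],-14)
"
```

```text
time: 11.22
position: [0.5408, -0.0149, 0.0611]
tool_rot: [0.194, 1.562, -0.191]
ft_force: [-1.5, 0.4, 5.5]
grip_width: 0.088
time: 11.55
position: [0.5401, -0.0151, 0.0599]
tool_rot: [0.194, 1.563, -0.191]
ft_force: [-0.2, 0.7, 0.7]
grip_width: 0.195
t 11.6 pos [ 0.5401 -0.0151  0.0599] tool axes z yaw -14.05 xdir [-0.001  0.002 -1.   ] q [-0.44  0.26  0.48  1.93 -0.14  0.98 -0.14]
shift mm [-1.1  0.9 -1. ]
twist deg [-0.  -0.1 -0.1]
twist deg [ 1.8e+02 -1.0e-01  1.0e-01]
```

View pics/wl11.png

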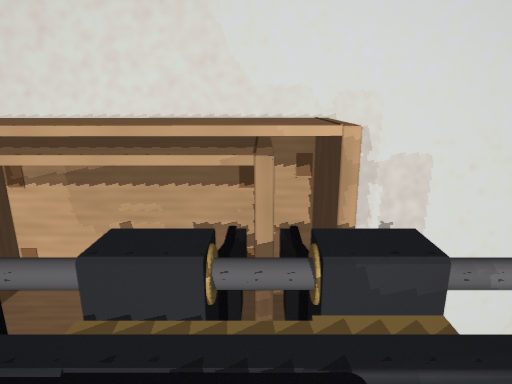

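Contact of 5.5 N was felt, and the fingers are now clear of the wall. I lift out and go to m.

```bash
python3 -m creep '[{"linear":[-0.02,0,0],"twist":[0,0,0],"fingers":0.6},{"linear":[-0.05,0,0],"twist":[0,0,0],"fingers":0.6},{"linear":[-0.09,0,0],"twist":[0,0,0],"fingers":-0.2},{"linear":[-0.12,0,0],"twist":[0,0,0],"fingers":-0.2},{"linear":[-0.14,0,0],"twist":[0,0,0],"fingers":-0.2},{"linear":[-0.14,0,0],"twist":[0,0,0],"fingers":-0.2}]';python3 -c "
from h import *
snap('wrist','wl12');snap('side','sl12');snap('scene','cl12')
for cam in ('scene','side'):
    q=rim(cam,(.4715,.003),.14,.06,.09)
    r=cv2.minAreaRect((q[:,:2]*1000).astype(np.float32));print(r,len(q))
    q=rim(cam,(.462,.005),.105,.0765,.085);q=q[:,:2]*1000
    _,f=fitrect(q,(462,5),np.radians(-14),168,100);print('l',cam,len(q),f)
    q=rim(cam,(.462,.005),.06,-.02,.03); print('floor z',np.median(q[:,2]),len(q))
a=np.radians(-30.8);p=np.array([613,-280])+54*np.array([np.cos(a),np.sin(a)]);print(p)
plan([*p/1000,.18],np.degrees(a))
"
```

```text
time: 12.1
position: [0.5433, -0.0154, 0.2052]
tool_rot: [0.196, 1.554, -0.189]
ft_force: [-0.1, 0.1, -0.7]
grip_width: 0.417
((471.87384033203125, 1.2500839233398438), (125.67872619628906, 221.26983642578125), 76.42264556884766) 1425
l scene 366 (array([ 4.63625379e+02,  3.89000019e+00, -2.48200471e-01]), np.float64(3.3042773770417995))
floor z 0.008416575516740021 642
((471.4388122558594, 4.627708435058594), (129.1257781982422, 222.8365936279297), 76.50958251953125) 1243
l side 127 (array([ 4.61161713e+02,  4.15044983e+00, -2.50562989e-01]), np.float64(1.7209746244584614))
floor z 0.011263930944388045 289
[ 659.38383443 -307.6503147 ]
t 12.25 pos [ 0.5399 -0.0152  0.1994] tool axes z yaw -14.04 xdir [-0.001  0.002 -1.   ] q [-0.48  0.11  0.49  1.79 -0.06  1.26 -0.21]
shift mm [  18.7 -254.8  186.9]
twist deg [16.8 -0.1 -0.1]
twist deg [-1.632e+02  1.000e-01 -2.000e-01]
```

View pics/sl12.png

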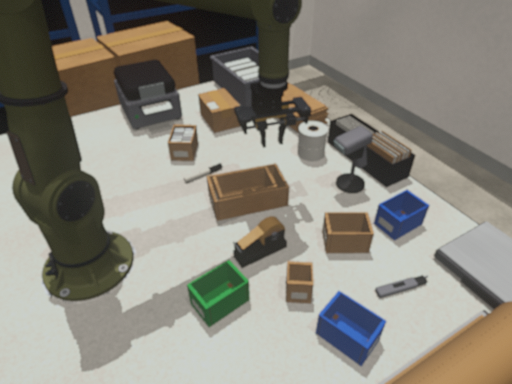

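View pics/wl12.png

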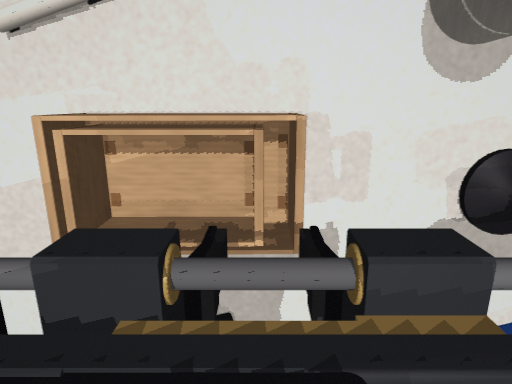

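The side and wrist views show l seated flat in xl, with its rim at (55–265, 130–245) in the wrist view. Next is m.

```bash
python3 -m creep '[{"linear":[0,-0.025,0.018],"twist":[2,0,0],"fingers":-0.2},{"linear":[0,-0.06,0.043],"twist":[5,0,0],"fingers":-0.2},{"linear":[0,-0.092,0.067],"twist":[8,0,0],"fingers":-0.2},{"linear":[0,-0.124,0.091],"twist":[11,0,0],"fingers":-0.2},{"linear":[0,-0.156,0.115],"twist":[13,0,0],"fingers":-0.2},{"linear":[0,-0.188,0.139],"twist":[15,0,0],"fingers":-0.2},{"linear":[0,-0.22,0.163],"twist":[16,0,0],"fingers":-0.2},{"linear":[0,-0.255,0.187],"twist":[16.8,0,0],"fingers":-0.2}]';python3 -m creep '[{"linear":[0.01,0,0],"twist":[0,0,0],"fingers":-0.2},{"linear":[0.02,0,0],"twist":[0,0,0],"fingers":-0.2},{"linear":[0.02,0,0],"twist":[0,0,0],"fingers":-0.2},{"linear":[0.02,0,0],"twist":[0,0,0],"fingers":-0.2},{"linear":[0.02,0,0],"twist":[0,0,0],"fingers":-0.2}]';python3 -c "
from h import *
f=wristfit((.613,-.28),-30.8,116,80,.08,'wm1')
a=f[2];p=f[:2]+54*np.array([np.cos(a),np.sin(a)]);print(p)
plan([*p/1000,.056],np.degrees(a))"
```

```text
time: 12.92
position: [0.6597, -0.3078, 0.1966]
tool_rot: [0.424, 1.534, -0.42]
ft_force: [1.0, 0.4, -0.1]
grip_width: 0.603
time: 13.33
position: [0.6599, -0.3049, 0.1794]
tool_rot: [0.422, 1.531, -0.418]
ft_force: [0.0, 1.4, -0.5]
grip_width: 0.602
wrist fit [ 615.1 -279.4] -30.74 1.69 n 3457 zmed 0.0747927782304521 mar [ 614.2 -279.5] [ 80.8 116.1] 58.9
[ 661.56209343 -307.04061732]
t 13.38 pos [ 0.6602 -0.3053  0.1801] tool axes z yaw -30.7 xdir [ 0.     0.003 -1.   ] q [-0.02  0.57  0.63  1.32 -0.34  1.36  0.07]
shift mm [124.1  -1.1   2.3]
twist deg [ 0.  -0.1 -0.1]
twist deg [-1.8e+02  2.0e-01 -1.0e-01]
```

View pics/wm1.png

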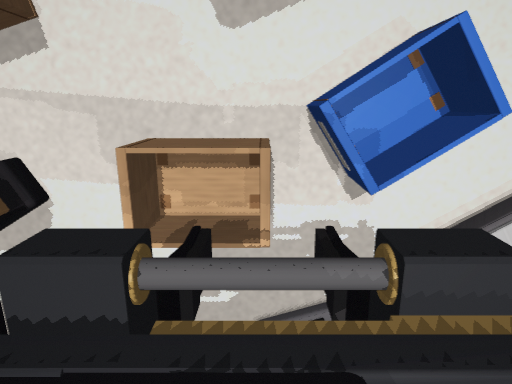

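Bin m is at (118–270, 140–245), with its end wall between the jaws. I descend and grip, then wait for the full closure.

```bash
python3 -m creep '[{"linear":[0.03,-0.001,0.001],"twist":[0,0,0],"fingers":-0.2},{"linear":[0.06,-0.001,0.001],"twist":[0,0,0],"fingers":-0.2},{"linear":[0.09,-0.001,0.001],"twist":[0,0,0],"fingers":-0.2},{"linear":[0.115,-0.001,0.001],"twist":[0,0,0],"fingers":-0.2},{"linear":[0.124,-0.001,0.001],"twist":[0,0,0],"fingers":0.2},{"linear":[0.124,-0.001,0.001],"twist":[0,0,0],"fingers":1},{"linear":[0.124,-0.001,0.001],"twist":[0,0,0],"fingers":1},{"linear":[0.124,-0.001,0.001],"twist":[0,0,0],"fingers":1}]' 30;  python3 -m creep '[{"linear":[0,0,0],"twist":[0,0,0],"fingers":1},{"linear":[0,0,0],"twist":[0,0,0],"fingers":1},{"linear":[0,0,0],"twist":[0,0,0],"fingers":1},{"linear":[0,0,0],"twist":[0,0,0],"fingers":1},{"linear":[0,0,0],"twist":[0,0,0],"fingers":1},{"linear":[0,0,0],"twist":[0,0,0],"fingers":1},{"linear":[0,0,0],"twist":[0,0,0],"fingers":1}]'; python3 -c "
from h import *
snap('wrist','wm2')
plan([.54,-.013,.194],-14)"
```

```text
time: 14.05
position: [0.6614, -0.3089, 0.0584]
tool_rot: [0.422, 1.526, -0.421]
ft_force: [1.0, 0.5, 0.8]
grip_width: 0.381
time: 14.63
position: [0.6601, -0.3086, 0.0564]
tool_rot: [0.423, 1.53, -0.421]
ft_force: [-1.2, -0.1, 6.6]
grip_width: 0.092
t 14.68 pos [ 0.6602 -0.3086  0.0564] tool axes z yaw -30.85 xdir [ 0.     0.001 -1.   ] q [ 0.    0.67  0.59  1.43 -0.39  1.16  0.11]
shift mm [-137.2  192.3 -254.8]
twist deg [-16.8  -0.   -0.1]
twist deg [ 1.632e+02 -1.000e-01  0.000e+00]
```

```bash
python3 -m creep '[{"linear":[-0.02,0,0],"twist":[0,0,0],"fingers":1},{"linear":[-0.045,0,0],"twist":[0,0,0],"fingers":1},{"linear":[-0.07,0,0],"twist":[0,0,0],"fingers":1},{"linear":[-0.095,0,0],"twist":[0,0,0],"fingers":1},{"linear":[-0.12,0,0],"twist":[0,0,0],"fingers":1},{"linear":[-0.14,0,0],"twist":[0,0,0],"fingers":1},{"linear":[-0.14,0,0],"twist":[0,0,0],"fingers":1},{"linear":[-0.14,0,0],"twist":[0,0,0],"fingers":1}]'; python3 -c "
from h import *
snap('wrist','wm3')
plan([.5068,-.0062,.194],-14.2)"
```

```text
time: 15.35
position: [0.6604, -0.3091, 0.1962]
tool_rot: [0.423, 1.528, -0.421]
ft_force: [-0.6, -0.4, -1.2]
grip_width: 0.091
t 15.4 pos [ 0.6597 -0.3085  0.1945] tool axes z yaw -30.85 xdir [-0.001  0.002 -1.   ] q [-0.01  0.57  0.64  1.29 -0.33  1.39  0.07]
shift mm [   1.4  181.1 -286.3]
twist deg [-16.7  -0.1  -0.1]
twist deg [ 1.633e+02 -1.000e-01  2.000e-01]
```

View pics/wm3.png

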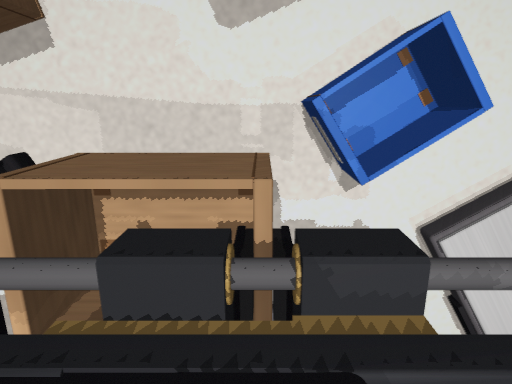

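```bash
python3 -m creep '[{"linear":[0,0.015,-0.022],"twist":[-2,0,0],"fingers":1},{"linear":[0,0.035,-0.054],"twist":[-4,0,0],"fingers":1},{"linear":[0,0.056,-0.087],"twist":[-6,0,0],"fingers":1},{"linear":[0,0.077,-0.12],"twist":[-8,0,0],"fingers":1},{"linear":[0,0.098,-0.153],"twist":[-10,0,0],"fingers":1},{"linear":[0,0.119,-0.186],"twist":[-12,0,0],"fingers":1},{"linear":[0,0.14,-0.22],"twist":[-14,0,0],"fingers":1},{"linear":[0,0.16,-0.252],"twist":[-16,0,0],"fingers":1}]'; python3 -c "
from h import *
plan([.5068,-.0062,.194],-14.2)"
```

```text
time: 16.07
position: [0.5231, -0.0398, 0.1939]
tool_rot: [0.202, 1.566, -0.2]
ft_force: [-0.1, 1.2, 0.1]
grip_width: 0.092
t 16.07 pos [ 0.5231 -0.0398  0.1939] tool axes z yaw -14.68 xdir [-0.004  0.001 -1.   ] q [-0.48  0.08  0.53  1.83 -0.04  1.25 -0.19]
shift mm [ -0.   28.3 -24.3]
twist deg [-0.5 -0.2 -0. ]
twist deg [179.5  -0.    0.4]
```

```bash
python3 -m creep '[{"linear":[0,0.012,-0.018],"twist":[-0.5,0,0],"fingers":1},{"linear":[0,0.021,-0.034],"twist":[-0.7,0,0],"fingers":1},{"linear":[0,0.021,-0.034],"twist":[-0.7,0,0],"fingers":1},{"linear":[0,0.021,-0.034],"twist":[-0.7,0,0],"fingers":1},{"linear":[0,0.021,-0.034],"twist":[-0.7,0,0],"fingers":1},{"linear":[0,0.021,-0.034],"twist":[-0.7,0,0],"fingers":1}]'
cat > chk.py <<'E'
from h import *
import sys
def go(n,L,Wd,c0,TL,TW,tz,tc,tag):
    for cam in ('scene','side'):
        snap(cam,f'{cam}_{tag}')
        q=rim(cam,tc,np.hypot(TL,TW)/2000+.005,*tz)[:,:2]*1000
        _,f=fitrect(q,np.array(tc)*1000,np.radians(-14),TL,TW);T=f[0]
        q=rim(cam,c0,np.hypot(L,Wd)/2000+.01,.185,.225); q=q[:,:2]*1000
        _,g=fitrect(q,np.array(c0)*1000,np.radians(-14),L,Wd);G=g[0]
        a=T[2];d=G[:2]-T[:2]
        print(cam,'target',np.round(T[:2],1),round(np.degrees(a),1),f[1],'held',np.round(G[:2],1),round(np.degrees(G[2]),1),g[1],len(q),'along',round(d@[np.cos(a),np.sin(a)],1),'lat',round(d@[-np.sin(a),np.cos(a)],1))
E
python3 -c "
from chk import *
go('m',116,80,(.454,.007),168,100,(.0765,.085),(.462,.005),'m4')
plan([.5068,-.0062,.064],-14.2)"
```

```text
time: 16.57
position: [0.4984, -0.0142, 0.1955]
tool_rot: [0.196, 1.563, -0.195]
ft_force: [1.3, 0.1, 0.8]
grip_width: 0.095
scene target [463.8   3.9] -14.4 2.854230827002123 held [449.8  -0.9] -14.2 2.2059490075779276 553 along -12.4 lat -8.2
side target [461.3   3.8] -14.2 1.6566350354833719 held [ 4.432e+02 -4.000e-01] -14.3 2.3880208227740267 900 along -16.5 lat -8.5
t 16.67 pos [ 0.4984 -0.0142  0.1957] tool axes z yaw -14.26 xdir [-0.001  0.001 -1.   ] q [-0.52  0.01  0.5   1.89 -0.01  1.25 -0.26]
shift mm [131.7   9.7   6.3]
twist deg [-0.1 -0.1 -0. ]
twist deg [ 1.799e+02 -1.000e-01  1.000e-01]
```

View pics/side_m4.png

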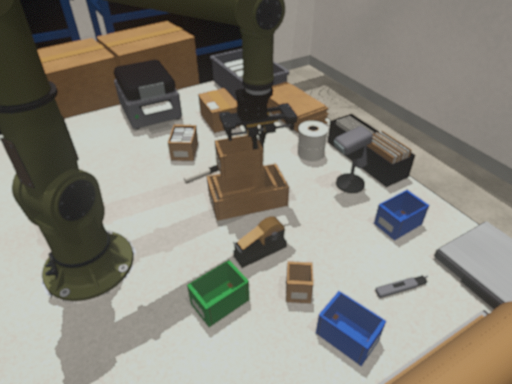

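View pics/scene_m4.png

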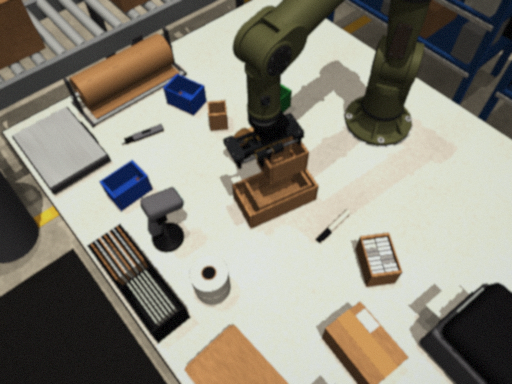

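Bin m needs about 8.5 mm lateral and 7 mm along. I correct that and recheck.

```bash
python3 -m creep '[{"linear":[0,0.005,0.004],"twist":[0,0,0],"fingers":1},{"linear":[0,0.0085,0.007],"twist":[0,0,0],"fingers":1},{"linear":[0,0.0085,0.007],"twist":[0,0,0],"fingers":1},{"linear":[0,0.0085,0.007],"twist":[0,0,0],"fingers":1},{"linear":[0,0.0085,0.007],"twist":[0,0,0],"fingers":1}]'; 
python3 -c "
from chk import *
go('m',116,80,(.454,.007),168,100,(.0765,.085),(.462,.005),'m5')
plan([.5068,-.0062,.064],-14.2)"
```

```text
time: 17.08
position: [0.5071, -0.0066, 0.196]
tool_rot: [0.195, 1.563, -0.193]
ft_force: [-0.7, -0.9, 0.3]
grip_width: 0.085
scene target [463.5   3.9] -14.5 3.197376666966819 held [458.3   6.7] -13.9 2.221910990860337 555 along -5.8 lat 1.4
side target [461.2   4. ] -13.8 1.8361260802207457 held [451.5   7.2] -13.8 2.2951327246115194 891 along -10.2 lat 0.8
t 17.18 pos [ 0.5069 -0.0067  0.1961] tool axes z yaw -14.15 xdir [-0.001  0.002 -1.   ] q [-0.52  0.03  0.5   1.87 -0.02  1.25 -0.27]
shift mm [ 1.321e+02  2.000e-01 -1.000e-01]
twist deg [ 0.  -0.1 -0.1]
twist deg [-1.8e+02  1.0e-01 -1.0e-01]
```

```bash
python3 -m creep '[{"linear":[0.015,-0.001,0],"twist":[0,0,0],"fingers":1},{"linear":[0.035,-0.001,0],"twist":[0,0,0],"fingers":1},{"linear":[0.055,-0.001,0],"twist":[0,0,0],"fingers":1},{"linear":[0.07,-0.001,0],"twist":[0,0,0],"fingers":1},{"linear":[0.082,-0.001,0],"twist":[0,0,0],"fingers":1},{"linear":[0.092,-0.001,0],"twist":[0,0,0],"fingers":1},{"linear":[0.1,-0.001,0],"twist":[0,0,0],"fingers":1},{"linear":[0.1,-0.001,0],"twist":[0,0,0],"fingers":1}]'; python3 -m creep '[{"linear":[0.01,0,0],"twist":[0,0,0],"fingers":1},{"linear":[0.018,0,0],"twist":[0,0,0],"fingers":1},{"linear":[0.025,0,0],"twist":[0,0,0],"fingers":1},{"linear":[0.03,0,0],"twist":[0,0,0],"fingers":1},{"linear":[0.033,0,0],"twist":[0,0,0],"fingers":1},{"linear":[0.033,0,0],"twist":[0,0,0],"fingers":1},{"linear":[0.033,0,0],"twist":[0,0,0],"fingers":1}]';  python3 -c "
from h import *
snap('wrist','wm6')
plan([.5068,-.0062,.064],-14.2)
"
```

```text
time: 17.85
position: [0.5058, -0.0074, 0.0948]
tool_rot: [0.195, 1.565, -0.193]
ft_force: [0.1, 0.3, -0.0]
grip_width: 0.087
time: 18.43
position: [0.5066, -0.0073, 0.0642]
tool_rot: [0.196, 1.564, -0.192]
ft_force: [-3.2, -0.3, 10.0]
grip_width: 0.092
t 18.48 pos [ 0.5066 -0.0074  0.0642] tool axes z yaw -14.15 xdir [-0.001  0.002 -1.   ] q [-0.49  0.19  0.5   2.01 -0.11  0.98 -0.19]
shift mm [ 0.2  1.2 -0.1]
twist deg [ 0.  -0.1 -0.1]
twist deg [-180.     0.2   -0.2]
```

View pics/wm6.png

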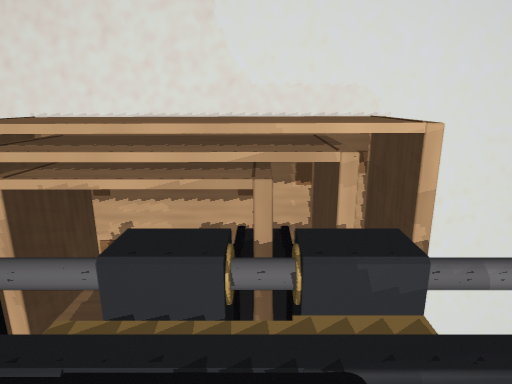

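Bin m is down in l, with 10 N of contact. I release and lift.

```bash
python3 -m creep '[{"linear":[0,0,0],"twist":[0,0,0],"fingers":0.6},{"linear":[0,0,0],"twist":[0,0,0],"fingers":0.6},{"linear":[0,0,0],"twist":[0,0,0],"fingers":0.6},{"linear":[0,0,0],"twist":[0,0,0],"fingers":0.6},{"linear":[-0.015,0,0],"twist":[0,0,0],"fingers":0.6},{"linear":[-0.05,0,0],"twist":[0,0,0],"fingers":0.6},{"linear":[-0.09,0,0],"twist":[0,0,0],"fingers":-0.2},{"linear":[-0.13,0,0],"twist":[0,0,0],"fingers":-0.2}]';python3 -c "
from h import *
snap('wrist','wm7');snap('scene','cm7');snap('side','sm7')
for cam in ('scene','side'):
    q=rim(cam,(.454,.007),.072,.0795,.09);q=q[:,:2]*1000
    _,f=fitrect(q,(454,7),np.radians(-14),116,80);print('m',cam,len(q),f)
    q=rim(cam,(.454,.007),.04,-.02,.03); print('floor z',np.median(q[:,2]),len(q))
plan([.43,-.323,.18],54)
"
```

```text
time: 19.15
position: [0.5059, -0.0077, 0.194]
tool_rot: [0.195, 1.565, -0.194]
ft_force: [1.7, 0.2, -0.5]
grip_width: 0.279
m scene 301 (array([ 4.54511789e+02,  5.66950592e+00, -2.53375772e-01]), np.float64(3.364862924854923))
floor z 0.012247721232828135 196
m side 153 (array([ 4.52567538e+02,  6.63759083e+00, -2.54956338e-01]), np.float64(1.9101341680641453))
floor z 0.02437413648683595 29
t 19.3 pos [ 0.5093 -0.0074  0.1966] tool axes z yaw -14.14 xdir [ 0.007  0.003 -1.   ] q [-0.53  0.03  0.5   1.87 -0.02  1.24 -0.26]
shift mm [ 1.500e+01 -3.255e+02  2.000e-01]
twist deg [-68.1   0.5  -0. ]
twist deg [ 1.119e+02 -1.000e-01 -5.000e-01]
```

View pics/wm7.png

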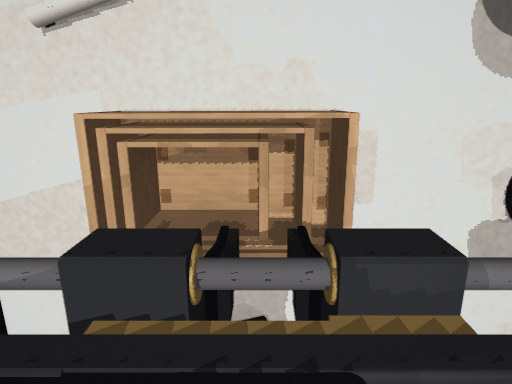

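View pics/sm7.png

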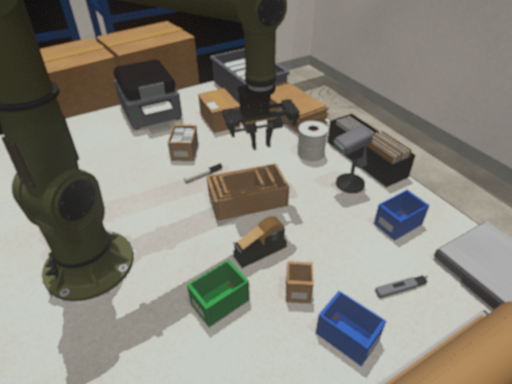

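```bash
python3 -m creep '[{"linear":[0,-0.02,0],"twist":[-5,0,0],"fingers":-0.2},{"linear":[0,-0.055,0],"twist":[-12,0,0],"fingers":-0.2},{"linear":[0,-0.09,0],"twist":[-19,0,0],"fingers":-0.2},{"linear":[0,-0.125,0],"twist":[-26,0,0],"fingers":-0.2},{"linear":[0,-0.16,0],"twist":[-33,0,0],"fingers":-0.2},{"linear":[0,-0.195,0],"twist":[-40,0,0],"fingers":-0.2},{"linear":[0,-0.23,0],"twist":[-47,0,0],"fingers":-0.2},{"linear":[0,-0.265,0],"twist":[-54,0,0],"fingers":-0.2}]';python3 -c "
from h import *
f=wristfit((.412,-.346),54,64,60,.06,'ws1')
a=f[2];p=f[:2]+28*np.array([np.cos(a),np.sin(a)]);print(p)
plan([*p/1000,.18],np.degrees(a))"
```

```text
time: 19.97
position: [0.4428, -0.2581, 0.1914]
tool_rot: [-0.491, 1.515, 0.496]
ft_force: [0.4, 0.1, -1.0]
grip_width: 0.603
wrist fit [ 410.2 -351.9] 55.36 1.43 n 514 zmed 0.07482981514574946 mar [ 400.6 -329.9] [72.2 34.5] 16.2
[ 426.1635211  -328.86431788]
t 20.02 pos [ 0.4398 -0.2661  0.1919] tool axes z yaw 36.09 xdir [-0.003 -0.003 -1.   ] q [-0.25  0.05  0.77  1.86 -0.04  1.24  1.16]
shift mm [ 12.1 -42.7 -48. ]
twist deg [-19.3  -0.2   0. ]
twist deg [160.7   0.    0.3]
```

View pics/ws1.png

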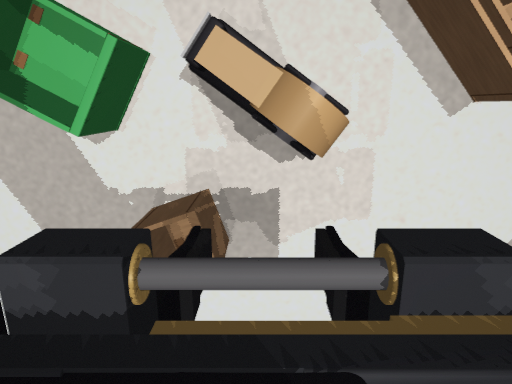

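```bash
python3 -m creep '[{"linear":[0,-0.025,-0.014],"twist":[-7,0,0],"fingers":-0.2},{"linear":[0,-0.05,-0.028],"twist":[-13,0,0],"fingers":-0.2},{"linear":[0,-0.064,-0.034],"twist":[-17,0,0],"fingers":-0.2},{"linear":[0,-0.064,-0.034],"twist":[-17,0,0],"fingers":-0.2},{"linear":[0,-0.064,-0.034],"twist":[-17,0,0],"fingers":-0.2},{"linear":[0,-0.064,-0.034],"twist":[-17,0,0],"fingers":-0.2},{"linear":[0,-0.064,-0.034],"twist":[-17,0,0],"fingers":-0.2}]';python3 -c "
from h import *
f=wristfit((.412,-.346),54,64,60,.06,'ws2')
a=f[2];p=f[:2]+28*np.array([np.cos(a),np.sin(a)]);print(p)
plan([*p/1000,.056],np.degrees(a))"
```

```text
time: 20.6
position: [0.4541, -0.3272, 0.1919]
tool_rot: [-0.717, 1.448, 0.723]
ft_force: [0.4, -0.3, 0.6]
grip_width: 0.598
wrist fit [ 412.8 -345.2] 55.43 1.76 n 2353 zmed 0.07445043525457151 mar [ 412.9 -346. ] [64.3 60.5] 55.5
[ 428.64681731 -322.17484662]
t 20.65 pos [ 0.4542 -0.3273  0.1922] tool axes z yaw 52.86 xdir [-0.001  0.003 -1.   ] q [-0.13  0.19  0.79  1.76 -0.14  1.26  1.63]
shift mm [136.2  23.1 -11.6]
twist deg [-2.6  0.1 -0.1]
twist deg [177.4  -0.2  -0.2]
```

View pics/ws2.png

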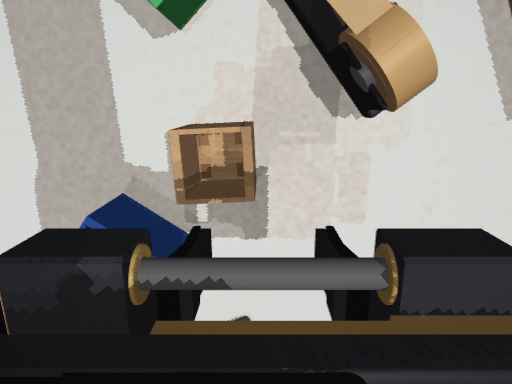

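The wrist fit confirms the long axis is at 55.4° (64.3 x 60.5). Bin s is at (170–255, 125–202). I align, narrow the jaws and descend.

```bash
python3 -m creep '[{"linear":[0,0.015,-0.008],"twist":[-2,0,0],"fingers":0.2},{"linear":[0.02,0.023,-0.0115],"twist":[-2.6,0,0],"fingers":0.2},{"linear":[0.04,0.023,-0.0115],"twist":[-2.6,0,0],"fingers":0.2},{"linear":[0.05,0.023,-0.0115],"twist":[-2.6,0,0],"fingers":0.2},{"linear":[0.05,0.023,-0.0115],"twist":[-2.6,0,0],"fingers":0.2},{"linear":[0.05,0.023,-0.0115],"twist":[-2.6,0,0],"fingers":0.2},{"linear":[0.05,0.023,-0.0115],"twist":[-2.6,0,0],"fingers":0.2}]';python3 -c "
from h import *
snap('wrist','ws3')
plan([.4287,-.3224,.058],55.4)"
```

```text
time: 21.23
position: [0.4296, -0.3242, 0.1436]
tool_rot: [-0.754, 1.435, 0.755]
ft_force: [0.2, 0.2, -0.5]
grip_width: 0.401
t 21.28 pos [ 0.4297 -0.3243  0.1437] tool axes z yaw 55.43 xdir [ 0.001  0.001 -1.   ] q [-0.12  0.18  0.79  1.87 -0.14  1.15  1.69]
shift mm [85.7  1.9  0.9]
twist deg [0.  0.1 0. ]
twist deg [-1.8e+02 -0.0e+00  1.0e-01]
```

View pics/ws3.png

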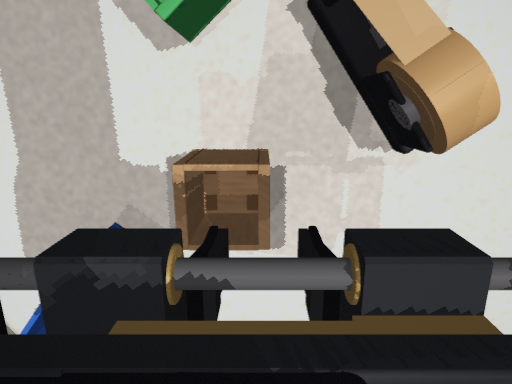

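```bash
python3 -m creep '[{"linear":[0.025,0.002,0.001],"twist":[0,0,0],"fingers":0.2},{"linear":[0.05,0.002,0.001],"twist":[0,0,0],"fingers":0.2},{"linear":[0.075,0.002,0.001],"twist":[0,0,0],"fingers":0.2},{"linear":[0.085,0.002,0.001],"twist":[0,0,0],"fingers":0.2},{"linear":[0.085,0.002,0.001],"twist":[0,0,0],"fingers":0.2},{"linear":[0.085,0.002,0.001],"twist":[0,0,0],"fingers":1},{"linear":[0.085,0.002,0.001],"twist":[0,0,0],"fingers":1},{"linear":[0.085,0.002,0.001],"twist":[0,0,0],"fingers":1}]' 25;  python3 -m creep '[{"linear":[0,0,0],"twist":[0,0,0],"fingers":1},{"linear":[0,0,0],"twist":[0,0,0],"fingers":1},{"linear":[0,0,0],"twist":[0,0,0],"fingers":1},{"linear":[0,0,0],"twist":[0,0,0],"fingers":1},{"linear":[0,0,0],"twist":[0,0,0],"fingers":1},{"linear":[0,0,0],"twist":[0,0,0],"fingers":1}]'; python3 -c "
from h import *
snap('wrist','ws4')
plan([.54,-.013,.194],-14)"
```

```text
time: 21.95
position: [0.4288, -0.3227, 0.0593]
tool_rot: [-0.754, 1.434, 0.753]
ft_force: [0.8, 0.1, 0.9]
grip_width: 0.257
time: 22.45
position: [0.4281, -0.3222, 0.0585]
tool_rot: [-0.753, 1.435, 0.755]
ft_force: [-1.0, 1.5, 5.3]
grip_width: 0.089
t 22.5 pos [ 0.4282 -0.3222  0.0585] tool axes z yaw 55.41 xdir [ 0.001  0.002 -1.   ] q [-0.07  0.3   0.76  1.95 -0.25  0.99  1.77]
shift mm [-135.    83.5  318.2]
twist deg [69.4  0.1 -0.1]
twist deg [-1.106e+02  1.000e-01  1.000e-01]
```

View pics/ws4.png

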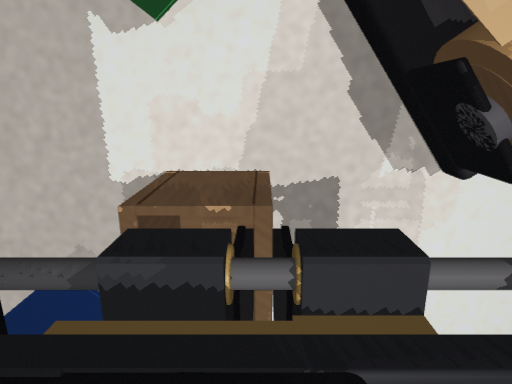

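```bash
python3 -m creep '[{"linear":[-0.02,0,0],"twist":[0,0,0],"fingers":1},{"linear":[-0.045,0,0],"twist":[0,0,0],"fingers":1},{"linear":[-0.07,0,0],"twist":[0,0,0],"fingers":1},{"linear":[-0.095,0,0],"twist":[0,0,0],"fingers":1},{"linear":[-0.12,0,0],"twist":[0,0,0],"fingers":1},{"linear":[-0.14,0,0],"twist":[0,0,0],"fingers":1},{"linear":[-0.14,0,0],"twist":[0,0,0],"fingers":1},{"linear":[-0.14,0,0],"twist":[0,0,0],"fingers":1}]'; python3 -c "
from h import *
snap('wrist','ws5')
plan([.4729,.0012,.197],-14.5)"
```

```text
time: 23.17
position: [0.4281, -0.3223, 0.1983]
tool_rot: [-0.753, 1.434, 0.755]
ft_force: [-0.2, -0.6, -1.1]
grip_width: 0.092
t 23.22 pos [ 0.4275 -0.3218  0.1971] tool axes z yaw 55.41 xdir [-0.001  0.002 -1.   ] q [-0.15  0.12  0.8   1.81 -0.09  1.26  1.65]
shift mm [  0.8 145.9 291.7]
twist deg [69.9  0.  -0.2]
twist deg [-110.1    0.2    0. ]
```

View pics/ws5.png

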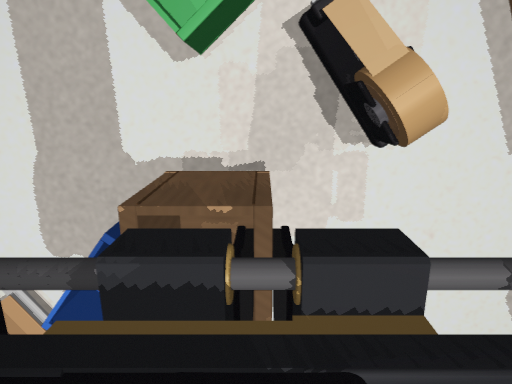

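```bash
python3 -m creep '[{"linear":[0,0.009,0.018],"twist":[5,0,0],"fingers":1},{"linear":[0,0.022,0.045],"twist":[12,0,0],"fingers":1},{"linear":[0,0.036,0.072],"twist":[19,0,0],"fingers":1},{"linear":[0,0.05,0.1],"twist":[26,0,0],"fingers":1},{"linear":[0,0.064,0.128],"twist":[33,0,0],"fingers":1},{"linear":[0,0.078,0.156],"twist":[40,0,0],"fingers":1},{"linear":[0,0.092,0.184],"twist":[47,0,0],"fingers":1},{"linear":[0,0.106,0.212],"twist":[54,0,0],"fingers":1}]'; python3 -m creep '[{"linear":[0,0,0],"twist":[0,0,0],"fingers":1},{"linear":[0,0,0],"twist":[0,0,0],"fingers":1},{"linear":[0,0,0],"twist":[0,0,0],"fingers":1}]'; python3 -c "
from h import *
plan([.4729,.0012,.197],-14.5)"
```

```text
time: 23.88
position: [0.4593, -0.0888, 0.1963]
tool_rot: [-0.085, 1.572, 0.088]
ft_force: [1.0, 0.0, 0.1]
grip_width: 0.089
time: 24.13
position: [0.4596, -0.0911, 0.1968]
tool_rot: [-0.091, 1.572, 0.093]
ft_force: [0.7, -0.3, -1.0]
grip_width: 0.088
t 24.13 pos [ 0.4596 -0.0911  0.1968] tool axes z yaw 6.68 xdir [-0.003  0.001 -1.   ] q [-0.43 -0.07  0.55  1.95  0.04  1.25  0.23]
shift mm [-0.2 90.1 23.9]
twist deg [21.2 -0.2 -0.1]
twist deg [-1.588e+02  1.000e-01 -3.000e-01]
```

```bash
python3 -m creep '[{"linear":[0,0.022,0.006],"twist":[5,0,0],"fingers":1},{"linear":[0,0.045,0.012],"twist":[11,0,0],"fingers":1},{"linear":[0,0.07,0.018],"twist":[17,0,0],"fingers":1},{"linear":[0,0.09,0.024],"twist":[21.2,0,0],"fingers":1},{"linear":[0,0.09,0.024],"twist":[21.2,0,0],"fingers":1},{"linear":[0,0.09,0.024],"twist":[21.2,0,0],"fingers":1},{"linear":[0,0.09,0.024],"twist":[21.2,0,0],"fingers":1},{"linear":[0,0.09,0.024],"twist":[21.2,0,0],"fingers":1}]'; 
python3 -c "
from chk import *
go('s',64,60,(.4455,.0085),116,80,(.0795,.09),(.4535,.0062),'s6')
plan([.4729,.0012,.0695],-14.5)"
```

```text
time: 24.8
position: [0.4737, -0.0004, 0.1979]
tool_rot: [0.203, 1.563, -0.201]
ft_force: [-0.2, -0.6, 0.5]
grip_width: 0.089
scene target [454.8   6.2] -15.5 3.5883218422141807 held [450.3   5. ] -13.2 2.88987229374355 319 along -4.0 lat -2.3
side target [452.3   6.3] -13.9 1.963512982262319 held [443.7   5.7] -14.0 2.921025972925048 520 along -8.2 lat -2.6
t 24.9 pos [4.738e-01 1.000e-04 1.981e-01] tool axes z yaw -14.7 xdir [-0.001  0.002 -1.   ] q [-0.5  -0.05  0.44  1.93  0.02  1.25 -0.33]
shift mm [128.6   0.6  -1. ]
twist deg [-0.2 -0.1 -0.1]
twist deg [ 1.798e+02 -1.000e-01  1.000e-01]
```

View pics/scene_s6.png

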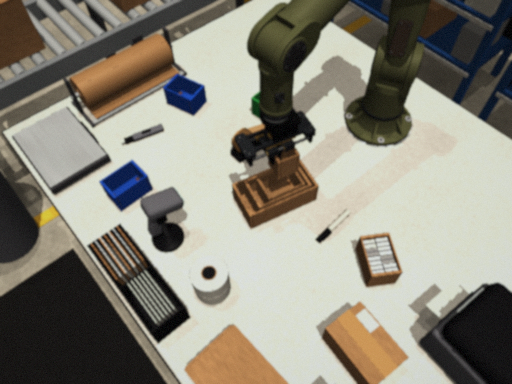

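View pics/side_s6.png

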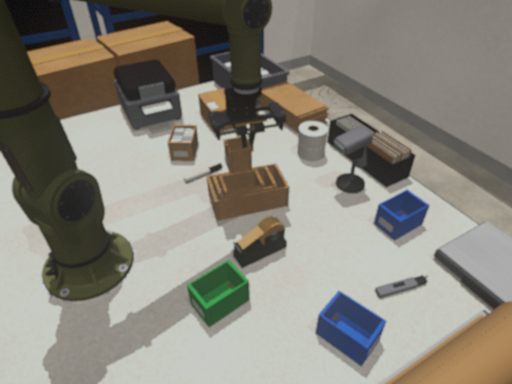

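Bin s is level over m and about 2 mm off laterally. I correct that and descend.

```bash
python3 -m creep '[{"linear":[0.015,0.002,-0.002],"twist":[0,0,0],"fingers":1},{"linear":[0.035,0.002,-0.002],"twist":[0,0,0],"fingers":1},{"linear":[0.055,0.002,-0.002],"twist":[0,0,0],"fingers":1},{"linear":[0.07,0.002,-0.002],"twist":[0,0,0],"fingers":1},{"linear":[0.082,0.002,-0.002],"twist":[0,0,0],"fingers":1},{"linear":[0.092,0.002,-0.002],"twist":[0,0,0],"fingers":1},{"linear":[0.1,0.002,-0.002],"twist":[0,0,0],"fingers":1},{"linear":[0.1,0.002,-0.002],"twist":[0,0,0],"fingers":1}]'; python3 -m creep '[{"linear":[0.008,0,0],"twist":[0,0,0],"fingers":1},{"linear":[0.015,0,0],"twist":[0,0,0],"fingers":1},{"linear":[0.02,0,0],"twist":[0,0,0],"fingers":1},{"linear":[0.025,0,0],"twist":[0,0,0],"fingers":1},{"linear":[0.029,0,0],"twist":[0,0,0],"fingers":1},{"linear":[0.029,0,0],"twist":[0,0,0],"fingers":1},{"linear":[0.029,0,0],"twist":[0,0,0],"fingers":1}]';  python3 -c "
from h import *
snap('wrist','ws7')
plan([.4729,.0012,.0705],-14.5)
"
```

```text
time: 25.57
position: [0.4714, 0.0037, 0.0968]
tool_rot: [0.201, 1.565, -0.2]
ft_force: [-0.4, 0.1, 0.2]
grip_width: 0.092
time: 26.15
position: [0.4732, 0.0042, 0.0703]
tool_rot: [0.202, 1.561, -0.198]
ft_force: [-1.3, -0.0, 7.1]
grip_width: 0.09
t 26.2 pos [0.4732 0.0042 0.0702] tool axes z yaw -14.58 xdir [ 0.     0.002 -1.   ] q [-0.49  0.1   0.45  2.08 -0.05  0.98 -0.27]
shift mm [-0.3 -3.   0.5]
twist deg [-0.1 -0.  -0.1]
twist deg [179.9  -0.2   0. ]
```

View pics/ws7.png

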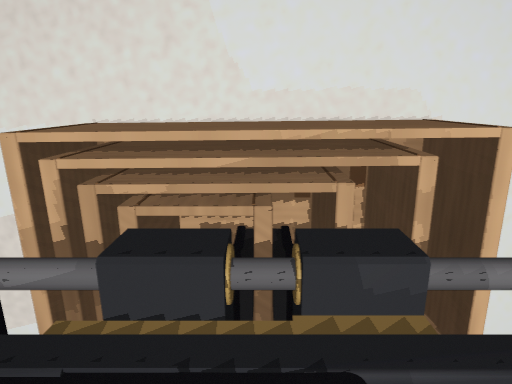

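Seated at the expected height of 0.0702, with 7 N of contact. I release and retreat.

```bash
python3 -m creep '[{"linear":[0,0,0],"twist":[0,0,0],"fingers":0.62},{"linear":[0,0,0],"twist":[0,0,0],"fingers":0.62},{"linear":[0,0,0],"twist":[0,0,0],"fingers":0.62},{"linear":[0,0,0],"twist":[0,0,0],"fingers":0.62},{"linear":[-0.015,0,0],"twist":[0,0,0],"fingers":0.62},{"linear":[-0.05,0,0],"twist":[0,0,0],"fingers":0.62},{"linear":[-0.09,0,0],"twist":[0,0,0],"fingers":0.62},{"linear":[-0.13,0,0],"twist":[0,0,0],"fingers":0.62}]';python3 -m creep '[{"linear":[0,-0.02,0.02],"twist":[0,0,0],"fingers":0.62},{"linear":[0,-0.04,0.05],"twist":[0,0,0],"fingers":0.62},{"linear":[0,-0.06,0.08],"twist":[0,0,0],"fingers":0.62},{"linear":[0,-0.06,0.08],"twist":[0,0,0],"fingers":0.62},{"linear":[0,-0.06,0.08],"twist":[0,0,0],"fingers":0.62},{"linear":[0,-0.06,0.08],"twist":[0,0,0],"fingers":0.62}]'; python3 -c "
from h import *
im,d,K,T=snap('wrist','ws8');snap('scene','cs8');snap('side','ss8')
for n,L,Wd,h in (('xl',220,120,75),('l',168,100,79),('m',116,80,83),('s',64,60,87)):
    for cam in ('wrist','scene','side'):
        D=np.load(f'pics/{cam}_d.npy');p=viewer.camera_params(cam);W=world(D,np.array(p['K']),np.array(p['cam_to_world']))
        P=W[(D>0)&(W[...,2]>.06)&(W[...,2]<.1)]
        c=(.45,.007) if n!='xl' else (.4715,.003); rel=P[:,:2]-c
        # ring selection: nearest to expected rectangle
        a=np.radians(-14.3); best=None
        u=np.array([np.cos(a),np.sin(a)]);v=np.array([-np.sin(a),np.cos(a)])
        f=np.array(dict(xl=(471.5,3),l=(462,4.5),m=(453.5,6.2),s=(446,9))[n])
        X=(P[:,:2]*1000-f)@u;Y=(P[:,:2]*1000-f)@v
        k=((abs(abs(X)-(L/2-4))<5)&(abs(Y)<Wd/2+3))|((abs(abs(Y)-(Wd/2-2))<4)&(abs(X)<L/2+3))
        if k.sum()<30: print(n,cam,k.sum());continue
        r=fitrect(P[k][:,:2]*1000,f,a,L,Wd)[1]; print(n,cam,k.sum(),np.round(r[0][:2],1),round(np.degrees(r[0][2]),1),'z',round(np.median(P[k][:,2])*1000,1),'exp',h)
print(np.round(readout.get_state()['position'],3))
for x in ['bin_stock','tape_dispenser','marker','cutter','scanner','label_rolls','parcel']:
    print(x,[np.round(r['centre'],3).tolist() for r in nets.place_of('side',x)][:2])
"
```

```text
time: 26.87
position: [0.4716, 0.0038, 0.2]
tool_rot: [0.201, 1.564, -0.199]
ft_force: [1.2, -0.5, 0.4]
grip_width: 0.193
time: 27.37
position: [0.5343, -0.0737, 0.1983]
tool_rot: [0.201, 1.564, -0.198]
ft_force: [-0.5, -0.5, 0.0]
grip_width: 0.19
xl wrist 8902 [473.    4.3] -14.1 z 74.3 exp 75
xl scene 677 [473.4   2.4] -13.9 z 73.2 exp 75
xl side 572 [469.8   2.9] -14.1 z 70.9 exp 75
l wrist 6860 [464.3   5.7] -14.4 z 78.4 exp 79
l scene 521 [464.1   3.8] -13.9 z 76.7 exp 79
l side 441 [460.2   4.7] -14.3 z 75.2 exp 79
m wrist 5560 [456.2   7.5] -14.4 z 82.2 exp 83
m scene 431 [455.7   5.7] -13.9 z 80.1 exp 83
m side 340 [451.1   6.6] -14.1 z 78.8 exp 83
s wrist 4189 [448.3  10.6] -14.4 z 85.8 exp 87
s scene 332 [448.5   9.4] -14.1 z 83.4 exp 87
s side 246 [444.3   9.9] -14.3 z 80.7 exp 87
[ 0.534 -0.073  0.199]
bin_stock [[0.408, 0.342, -0.001]]
tape_dispenser [[0.397, -0.188, 0.001]]
marker [[0.41, 0.187, 0.004]]
cutter [[0.627, -0.467, 0.005]]
scanner [[0.791, -0.102, 0.002]]
label_rolls [[0.784, 0.099, -0.001]]
parcel [[0.612, 0.474, -0.005]]
```

View pics/ws8.png

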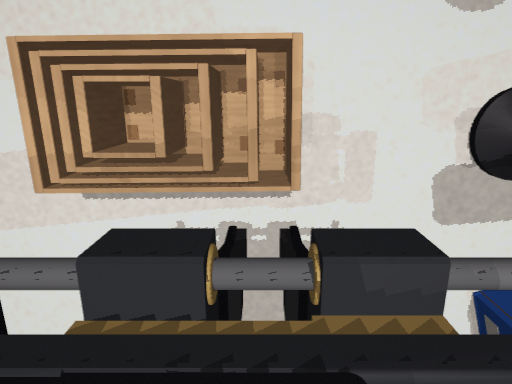

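View pics/cs8.png

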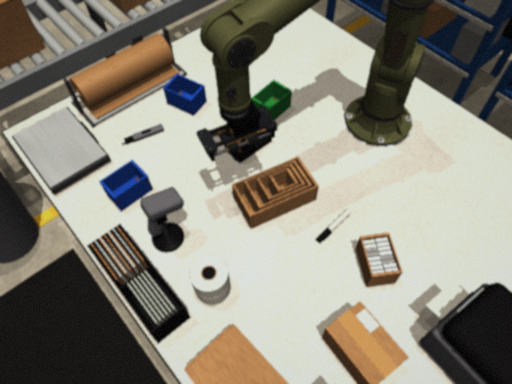

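All four bins are nested concentrically, rims stepping about 4 mm each, centres within 10 mm of each other, and the robot is clear.

```bash
python3 -c "
from bench import job
print(job.close_job())"
```

```text
the job is handed in; nothing more can be done
None
```

I nested the four bins in order (l into xl, m into l, s into m), each gripped by one end wall, and handed the job in with the robot clear at about 27 s.

**Last checks:**
- **Wrist depth:** the rims sit at 74, 78, 82 and 86 mm, against an expected 75, 79, 83 and 87. Neighbouring centres are 8–9 mm apart, and all yaws are within 0.3°.
- **xl and the bystanders:** xl moved no more than about 2 mm. The networks put the stocked bin and the other things within about 6 mm of where they started.

**What went wrong or disagreed:**
- My first grasp of l lifted before the fingers had closed. The bin was not moved and I repeated the grasp.
- My first arm move was typed in mm instead of m. The per-row limit capped it, and it did no harm.
- The scene and side cameras read the rims 2–6 mm lower than the wrist camera, more so towards the inner bins. I trusted the wrist view, the wrist contact felt at m and s, and the expected TCP height at each release.

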